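# Wedge a display rail tight in its counter stand

### The job

Lock the display rail in its stand: take the wooden wedge out of its rack and start it, thin end first, in the stand's sloping socket, leaving it there on its own, then use the tamper to tap it in with two or more separate taps until it stops moving forward, its shoulder down on the socket. Drive it only with the tamper, not with the hand, then stand the tamper back upright in the middle of its rubber rest and leave the other goods where they are.

Things in the scene. Friction and masses are not known exactly. Their poses are not given: they have to be found in the camera images.
- stand: Fixed steel stand: base plate 170 x 100 x 12 mm, two grey cheeks holding a sloping slot between them, and a round steel rail, 24 mm thick and 220 mm long, across it. Origin on the counter, right below the slot's mouth. The cheeks (9 mm thick, 15 to 24 mm either side of the slot's middle) end level with the mouth and carry the wedge's shoulder; the rail lies 23 mm or more below the mouth plane, on the robot's side.
- socket: The stand's slot. Origin: centre of its mouth, 85 mm above the counter. z points out of the slot, up and leaning 30 degrees from vertical away from the robot; the wedge goes in along -z. x is across its thickness (towards the robot and up), y across its width. The mouth is 30 mm wide (y) and about 13 mm thick (x from -8 to +5 mm), tapering inwards like the wedge; the slot is deeper than the wedge.
- jaw (a joint): Slide of the clamp jaw, the slot's wall on its +x side, which springs back along +x (0 to 0.006 m, 0 at rest, about 0.003 with the wedge home). The other wall is fixed. A wedge laid in stops with its shoulder 15 to 24 mm off the mouth; friction then holds it wherever it is driven, the resistance growing to about 10 N (8 to 15) until the shoulder meets the cheeks and it stops dead.
- wedge: Loose pale wooden wedge with a block head, 60 g, thin end down in the rack's middle pocket. Origin: centre of the thin end; z to the head, x thickness, y width. Thin end 8 x 20 mm; both faces taper alike to 16 x 24 mm at the shoulder, 50 mm up; then a head 24 (x) by 38 (y) by 16 mm, top at 66 mm. In the socket its z lies along the socket's z, its x along the socket's x or -x: either way fits.
- wedge_shoulder (a point): Centre of the wedge's shoulder plane (underside of the head), 50 mm from the thin end; it is at the socket's origin when fully home. Axes as the wedge.
- wedge_head (a point): Centre of the wedge's flat top, 66 mm from the thin end, where the tamper strikes. Axes as the wedge.
- wedge_rack: Fixed wooden rack block, 130 (x) by 56 (y) by 30 mm tall, with three pockets in a row along x, 40 mm apart; the wedge stands 24 mm deep in the middle one (16 x 28 mm), the shoulder 26 mm above the rack's top. Origin: centre of the underside, z up. It may stand left or right of the stand.
- tamper: Loose hand tamper, 300 g, pestle-shaped: steel head 40 mm across and 30 mm tall, below a round wooden handle (22 mm across at the head, 28 mm across from 60 to 105 mm, top at 125 mm). It stands on its flat striking face on the rest. Origin: centre of the striking face; z runs up the handle.
- rest: Fixed round rubber pad, 72 mm across and 4 mm thick, on which the tamper stands. Origin: centre of the underside, z up. It may stand left or right of the stand.
- balm_tin: Bystander, to be left alone: low round tin, 66 mm across, 45 mm tall, behind the stand. Origin: centre of its underside.
- wax_tin: Bystander, to be left alone: low round tin, 72 mm across, 50 mm tall, far to the left or right. Origin: centre of its underside.
- ointment_jar: Bystander, to be left alone: jar, 60 mm across, 55 mm tall, far to the left or right. Origin: centre of its underside.
- shampoo: Bystander, to be left alone: white bottle, 64 mm across, about 170 mm tall, at the back left. Origin: centre of its underside.
- oil_bottle: Bystander, to be left alone: amber bottle, 60 mm across, about 160 mm tall, at the back right. Origin: centre of its underside.
- body_brush: Bystander, to be left alone: grooming brush, 130 x 55 x 38 mm, at the right. Origin: centre of its underside.
- bandage_carton: Bystander, to be left alone: cardboard carton, 80 x 120 x 60 mm, at the left. Origin: centre of its underside.
Things that resemble listed ones, but are neither listed nor needed, are in the scene too. Leave any blue look-alike of the tamper alone. There is more than one size of the rest; the job needs the larger.

How it is judged:
By the outcome, as a careful person would: the job done as asked, in the order asked, and still so for the second after the job is handed in, with the robot touching nothing.
It also fails if it takes over 72 s, if anything falls off the work surface, if the arm or the gripper's body presses on something with over 40 N, if the wrist force passes 120 N, or if a joint passes its speed limit or range.

### The arm

A 6-joint arm with a two-finger parallel gripper is mounted at the origin on the work surface. World frame = base frame: x ahead of the robot, y to its left, z up, the work surface at z = 0. Lengths are in mm, angles in rad, forces in N, time in s.
With the tool pointing down it reaches from about 275 to 1000 mm from the base axis. Payload 8.4 kg.
Tool frame: the origin (TCP) lies on the centre line of the jaws, within the pads' length; the fingertips stand r.tip_reach ahead of it and the grasp point (between the pads) lies 11 mm behind it (r.tip_reach is the distance from the TCP to the fingertips, in mm); z points along the fingers, y is the line along which they close (so a half turn about z gives the same grasp; the last joint's range is limited). The gripper opens to 85 mm and grips with 20 to 120 N. Pads are 22 mm wide; open, the fingers measure 114 mm over their backs; the gripper's body (76 mm by 85 mm) begins 54 mm behind the grasp point. The pads swing forward as they close: fully open they stand 13 mm farther back than shut.
Start: joints at [-1.347, 0.353, 1.633, -0, 1.155, -0.002], TCP at [139.927, -609.137, 209.481] pointing down, gripper open.
Joint ranges: [-2.63, 2.63], [-0.92, 2.1], [0.06, 2.66], [-1.3, 4.44], [0, 2.69], [-3.02, 3.02]. Speed limits (rad/s): [2.22, 2.22, 2.79, 3.14, 3.14, 3.14].

### API

Orientations are given as [roll, pitch, yaw] about the fixed x, y, z axes, in that order (R = Rz(yaw) Ry(pitch) Rx(roll)).
In Python, from rig import r gives the robot as it stands.
- The arm moves only by the tool carry_out, never from a script. Its argument "targets" is a list of rows, each an object with "dp": the shift along the tool's x, y, z in mm, a list of three; "yaw": the turn about the tool's z in degrees. A call has 1 to 12 rows; each row is the pose to reach, as a shift and turn from the pose commanded when the call began, along the tool's axes at that moment; what a row does not reach only later rows make up. A row lasts 1/8 s, in which the tool goes at most 62.5 mm and 10.7 degrees, less where a joint would pass 70% of its speed; a pose out of reach is approached as far as the arm can. A call with a gripper value outside its range is refused whole. "fingers" is the opening, from -1 (shut) to 1 (fully open), so that 0 is half open, set as the call begins (left out, the last holds). The fingers move at their own pace and stop on an object; "grip_force" is the grip in N (left out, the last holds). Time passes only in rows, so rows that repeat a pose let the fingers close. It gives the time, the measured TCP pose, the force, the opening and the grip force at its end, in the units of the state.
- r.sense(): the state, without advancing time (a new reading comes with each control period).
- r.grab_frame(name): name is "scene" or "top"; returns the picture (480x640x3 uint8, red, green, blue); there is no depth.
- r.get_calibration(name): a dict with "fx", "fy", "cx", "cy" (pixels), "dist_coeffs" ([k1, k2, p1, p2, k3] as OpenCV has them; the pictures are not rectified), "rvec" (rotation vector, rad) and "tvec" (3), from world to camera coordinates, as OpenCV has them. Camera axes: x right, y down, z forward; pixel columns grow to the right and rows downward; lengths in mm; the calibration is good to about 2 mm. A picture is of the moment at which its call begins. get_calibration takes no time and is no camera call.
- r.sign_off(): hands the job in; it is judged then, once.
The state is a dict: "clock": time; "qpos": joint angles; "qvel": joint speeds; "joint_efforts": joint torques, N m; "eef_pos": TCP position; "tcp_rot": TCP orientation; "contact_force": force on the tool from outside, world axes, zero at the start; "wrist_torque": the same for the moment, N m; "opening": opening from 0.0 (shut) to 1.0 (fully open); "grasp_force": force on a finger pad.
Only numpy, scipy, OpenCV 4.12 (cv2) and the standard library are available. Lean on these libraries where they do the work, as an engineer would, in place of code of your own. Each camera call takes 0.05 s, during which the arm holds its last target. There are 200 camera calls.

## Working session

There is one attempt and no reset: what is moved stays moved. The work goes in short steps, Python scripts to look and compute and a tool call to move; the robot and the scene stay as the last step left them, time stands still between calls to the robot, and variables do not carry over. Pictures are saved under pics/ and viewed, at most 10 in all, crops included, and the job is handed in when it is done.

Besides the shell and the picture viewer there is one more tool, called after "Emit:" as name(argument=value, ...), one argument or row to a line, values as JSON. carry_out: Moves the arm, as the interface text tells. Its arguments: {"type":"object","properties":{"targets":{"type":"array","items":{"type":"object","properties":{"dp":{"type":"array","items":{"type":"number"}},"yaw":{"type":"number"}}}},"fingers":{"type":"number"},"grip_force":{"type":"number"}},"required":["targets"]}

```bash
ls; mkdir -p pics; python3 - <<'E'
from rig import r
import cv2
for n in("scene","top"):
    im=r.grab_frame(n); cv2.imwrite(f"pics/{n}0.png",im[:,:,::-1]); 
    c=r.get_calibration(n); print(n,c)
    R=cv2.Rodrigues(__import__('numpy').array(c['rvec'],float))[0]; print(-R.T@__import__('numpy').array(c['tvec'],float).ravel())
print(r.sense(), r.tip_reach)
E
```

```text
pics
scene {'fx': 516.659045326068, 'fy': 516.659045326068, 'cx': 325.2175763612912, 'cy': 244.62440630609802, 'dist_coeffs': array([-0.13285012,  0.        ,  0.        ,  0.        ,  0.        ]), 'rvec': array([ 2.12197266,  1.53491207, -0.4494077 ]), 'tvec': array([-170.01885744, -412.77151602, 1692.382082  ])}
[1266.4160826  -262.14488422 1179.37026129]
top {'fx': 526.1484800256953, 'fy': 526.1484800256953, 'cx': 316.05173335776686, 'cy': 234.33600605950747, 'dist_coeffs': array([-0.03875039,  0.        ,  0.        ,  0.        ,  0.        ]), 'rvec': array([ 2.12826805, -2.1475545 ,  0.18872549]), 'tvec': array([  -6.11534105,  584.01185776, 1196.1011397 ])}
[3.76437779e+02 2.96097801e-01 1.27673791e+03]
{'clock': 0.1, 'qpos': array([-1.34740142e+00,  3.53563814e-01,  1.63405859e+00, -2.10596458e-05,
        1.15517627e+00, -2.36690291e-03]), 'qvel': array([ 5.73459598e-04, -4.10379959e-04, -1.06792243e-03,  6.78682551e-05,
       -1.95192114e-04, -4.55151666e-04]), 'joint_efforts': array([-8.40348439e-04, -6.06358194e+01, -3.42821860e+01, -4.16262822e-06,
        3.95167837e-03, -1.58616723e-05]), 'eef_pos': array([ 139.82052652, -608.7039206 ,  208.84668013]), 'tcp_rot': array([-3.14038660e+00,  1.64019217e-05,  2.25770334e-01]), 'contact_force': array([-0.6683954 ,  0.23050406, -0.43928197]), 'wrist_torque': array([ 0.02375898,  0.02451629, -0.04928919]), 'grasp_force': 0.0, 'opening': 0.9994794033961731} 8.0
```

View pics/scene0.png

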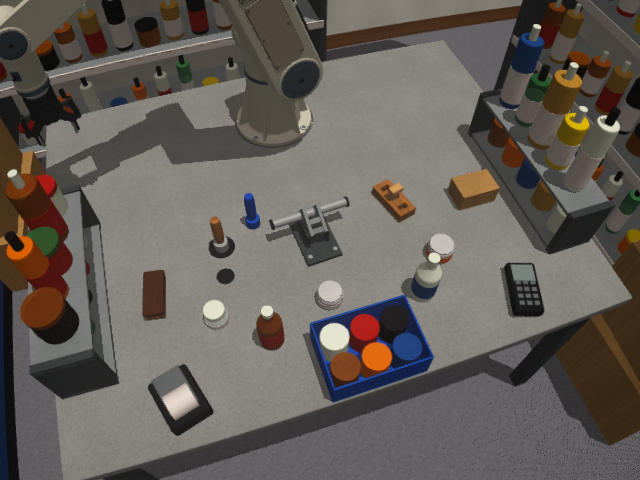

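View pics/top0.png

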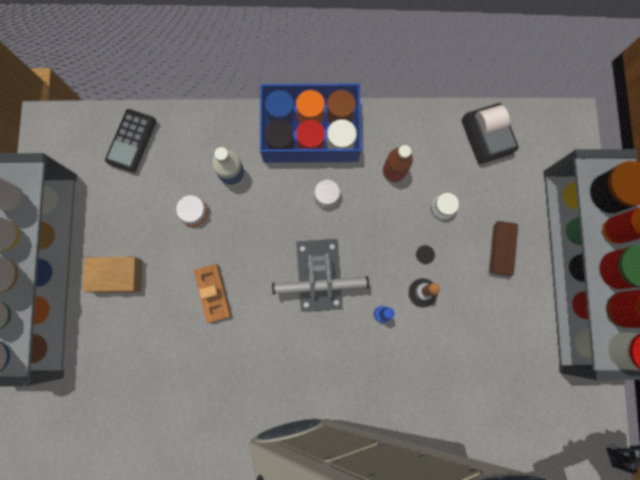

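Scene/top views. Candidates:
- **Tamper:** wooden-handled one at scene (218,232) / top (425,291), or the blue look-alike at top (384,314). I choose the wooden one.
- **Rest:** large pad under the tamper at top (422,292), or the small pad at top (425,254). I choose the large one.
- **Wedge:** in the rack at top (210,293) / scene (395,190). The carton at top (112,274) is a similar colour.
- **Stand:** at top (320,275).

One close crop comes next to check the choice.

```bash
python3 - <<'E'
import cv2,numpy as np
t=cv2.imread('pics/top0.png');s=cv2.imread('pics/scene0.png')
def c(im,x,y,w,h,f): return cv2.resize(im[y:y+h,x:x+w],(w*f,h*f),interpolation=cv2.INTER_CUBIC)
A=np.hstack([c(t,180,250,66,75,4),c(t,265,235,110,75,4)[:,:],]);
B=np.hstack([c(t,370,235,80,95,3),c(s,365,170,60,95,3)[:,:],c(s,200,185,110,95,3)[:,:]])
W=max(A.shape[1],B.shape[1]);pad=lambda m:cv2.copyMakeBorder(m,0,0,0,W-m.shape[1],cv2.BORDER_CONSTANT)
o=np.vstack([pad(A),pad(B)]);print(o.shape);cv2.imwrite('pics/crop1.png',o)
E
```

```text
(585, 750, 3)
```

View pics/crop1.png

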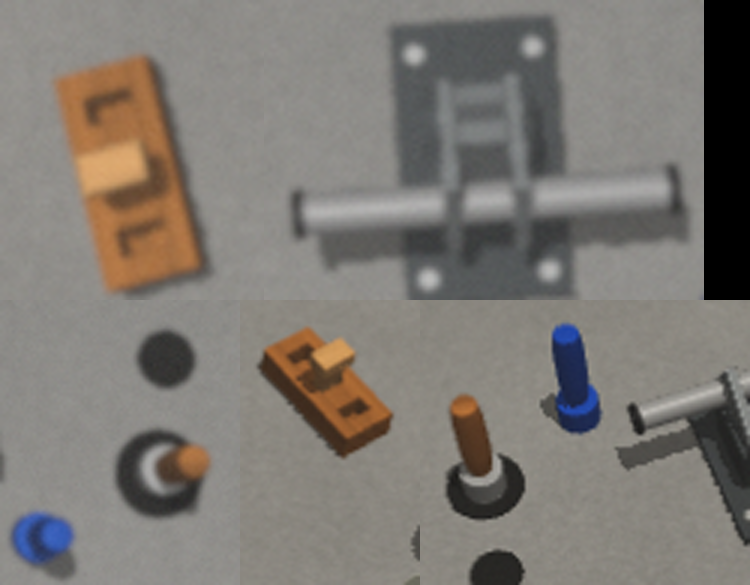

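Crop confirms: steel-headed wooden tamper on the large pad, pale wedge in the orange rack's middle pocket, slot mouth between two crossbars around top (319,263). Now I measure.

```bash
cat > h.py <<'E'
import cv2,numpy as np
from rig import r
C={}
for n in("scene","top"):
    c=r.get_calibration(n);K=np.array([[c['fx'],0,c['cx']],[0,c['fy'],c['cy']],[0,0,1]])
    R=cv2.Rodrigues(np.array(c['rvec'],float))[0];t=np.array(c['tvec'],float).ravel()
    C[n]=(K,np.array(c['dist_coeffs']),R,t)
def ray(n,p):
    K,d,R,t=C[n];u=cv2.undistortPoints(np.array([[p]],float),K,d).ravel()
    return -R.T@t,R.T@np.array([u[0],u[1],1])
def plane(n,p,z):
    o,d=ray(n,p);return o+d*(z-o[2])/d[2]
def tri(ps,pt):
    o1,d1=ray("scene",ps);o2,d2=ray("top",pt)
    s=np.linalg.lstsq(np.c_[d1,-d2],o2-o1,rcond=None)[0];a=o1+s[0]*d1;b=o2+s[1]*d2
    return (a+b)/2,np.linalg.norm(a-b)
def proj(n,P):
    K,d,R,t=C[n];return cv2.projectPoints(np.atleast_2d(np.array(P,float)),cv2.Rodrigues(R)[0],t,K,d)[0].reshape(-1,2)
def blobs(m,off=(0,0),amin=3):
    out=[]
    for c in cv2.findContours(m.astype(np.uint8),cv2.RETR_EXTERNAL,cv2.CHAIN_APPROX_NONE)[0]:
        mm=np.zeros(m.shape,np.uint8);cv2.drawContours(mm,[c],-1,1,-1);ys,xs=np.nonzero(mm)
        if len(xs)>=amin: out.append((len(xs),xs.mean()+off[0],ys.mean()+off[1],cv2.minAreaRect(c+np.array(off))))
    return sorted(out,key=lambda b:-b[0])
E
python3 - <<'E'
from h import *
T=cv2.imread('pics/top0.png').astype(int);S=cv2.imread('pics/scene0.png').astype(int)
# bolts
for n,im,(x,y,w,h) in(("top",T,(290,235,60,80)),("scene",S,(290,215,60,60))):
    g=im[y:y+h,x:x+w].min(2)
    print(n,'bolts',[(b[0],round(b[1],1),round(b[2],1),plane(n,b[1:3],12).round(1)) for b in blobs(g>165,(x,y),2)])
# rack + wedge
for n,im,(x,y,w,h) in(("top",T,(185,255,60,75)),("scene",S,(365,170,60,55))):
    hs=cv2.cvtColor(im[y:y+h,x:x+w].astype(np.uint8),cv2.COLOR_BGR2HSV);sat=hs[...,1]
    m=(sat>70);pale=m&(hs[...,2]>175)
    for nm,k,z in(('rack',m,30),('pale',pale,72)):
        b=blobs(k,(x,y),20)[0];bx=cv2.boxPoints(b[3]);P=np.array([plane(n,p,z) for p in bx])[:,:2]
        print(n,nm,b[0],np.round(b[1:3],1),'ctr',P.mean(0).round(1),'sides',np.linalg.norm(P-np.roll(P,-1,0),axis=1).round(1)[:2],'ang',np.degrees(np.arctan2(*(P[1]-P[0])[::-1])).round(1), 'cen',plane(n,b[1:3],z).round(1))
# pad & tamper
for n,im,(x,y,w,h) in(("top",T,(400,270,50,45)),("scene",S,(195,205,50,60))):
    c=im[y:y+h,x:x+w].astype(np.uint8);hs=cv2.cvtColor(c,cv2.COLOR_BGR2HSV)
    hand=(hs[...,1]>90)
    for b in blobs(hand,(x,y),20)[:1]: print(n,'handle',b)
    dark=(c.max(2)<70)|hand
    for b in blobs(dark,(x,y),20)[:1]: print(n,'pad',b, plane(n,b[3][0],4).round(1))
np.set_printoptions(linewidth=250)
print(T[278:306,405:445].max(2)) 
E
```

```text
top bolts [(41, np.float64(299.0), np.float64(286.0), array([464.7,  30.3,  12. ])), (24, np.float64(341.3), np.float64(283.1), array([470.8, -71.2,  12. ])), (17, np.float64(320.8), np.float64(284.5), array([468.1, -21.9,  12. ])), (9, np.float64(305.9), np.float64(304.3), array([421. ,  14.1,  12. ])), (8, np.float64(302.1), np.float64(248.1), array([556.5,  22.4,  12. ])), (7, np.float64(336.0), np.float64(302.3), array([425.2, -57.8,  12. ])), (5, np.float64(331.8), np.float64(246.4), array([560.2, -49.7,  12. ]))]
scene bolts [(11, np.float64(293.9), np.float64(215.9), array([411.2, -51.6,  12. ]))]
top rack 1420 [211.7 293.1] ctr [449.2 236. ] sides [ 60.8 133.4] ang -76.3 cen [448.5 235.9  30. ]
top pale 185 [206.4 290.6] ctr [453.3 239. ] sides [36.4 36.7] ang 1.5 cen [451.9 240.3  72. ]
scene rack 1034 [393.7 199.3] ctr [449.7 238.9] sides [ 95.  155.5] ang 120.4 cen [454.5 233.3  30. ]
scene pale 75 [395.4 187.4] ctr [445.1 237.3] sides [36.7 23.9] ang 107.3 cen [446.1 236.7  72. ]
top handle (147, np.float64(431.48979591836735), np.float64(288.96598639455783), ((431.5, 288.5), (11.0, 15.0), 90.0))
top pad (618, np.float64(423.4676375404531), np.float64(292.33009708737865), ((422.8711242675781, 292.6649475097656), (27.312814712524414, 26.500534057617188), 23.962486267089844)) [ 446.4 -268.6    4. ]
scene handle (247, np.float64(216.72874493927125), np.float64(229.48987854251013), ((216.7058868408203, 229.8235626220703), (27.163990020751953, 9.701424598693848), 75.96376037597656))
scene pad (261, np.float64(221.72413793103448), np.float64(249.27586206896552), ((221.65386962890625, 247.76925659179688), (19.023263931274414, 25.69120979309082), 78.69007110595703)) [ 448.6 -269.1    4. ]
[[139 141 139 ... 144 144 143]
 [143 142 140 ... 141 141 145]
 [142 140 139 ... 140 142 142]
 ...
 [143 144 145 ... 145 142 144]
 [145 147 148 ... 143 143 144]
 [148 147 144 ... 145 145 142]]
```

```bash
python3 - <<'E'
import cv2,numpy as np
t=cv2.imread('pics/top0.png');s=cv2.imread('pics/scene0.png')
def c(im,x,y,w,h,f): return cv2.resize(im[y:y+h,x:x+w],(w*f,h*f),interpolation=cv2.INTER_NEAREST)
a=c(t,300,240,40,60,10);b=c(s,295,200,40,60,10)
for i in range(0,60,5):
    for m,X,Y in((a,300,240),(b,295,200)):
        cv2.putText(m,str(Y+i),(0,i*10+10),0,.35,(0,255,255),1)
        if i<40: cv2.putText(m,str(X+i),(i*10,598),0,.35,(0,255,255),1)
cv2.imwrite('pics/crop2.png',np.hstack([a,b]))
E
```

```text
(no output)
```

View pics/crop2.png

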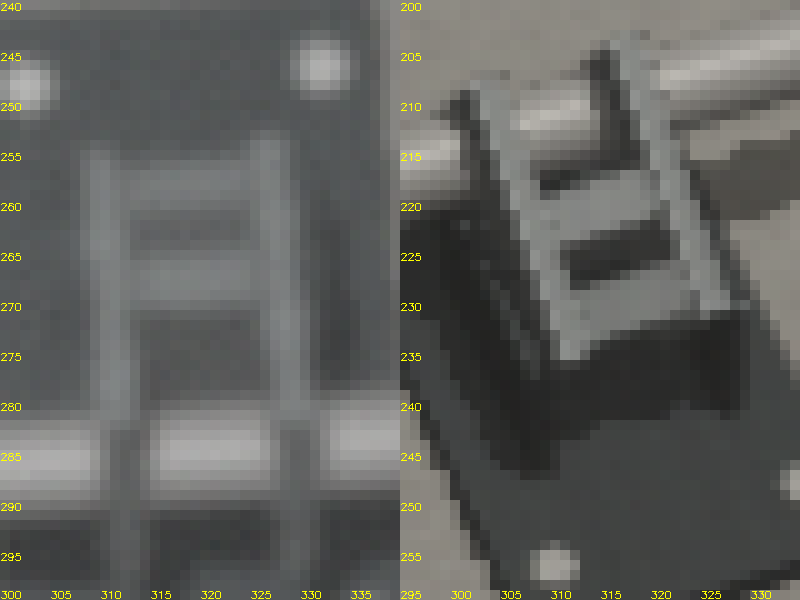

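Crop 2: the slot opening is centred at about top (318.75,262.2) and scene (316.5,224.7). The bolts give a stand yaw of 3.4°.

```bash
python3 - <<'E'
from h import *
P,g=tri((316.5,224.7),(318.75,262.2));print('slot gap ctr',P.round(1),g.round(1))
print(plane('top',(318.75,262.2),84.2).round(1),plane('scene',(316.5,224.7),84.2).round(1))
print('wedge top',plane('top',(208.2,291.6),72).round(1),tri((395.4,187.4),(207.5,291.2)))
print('bolt scene check: far bolts', plane('scene',(309.3,255.7),12).round(1))
S=cv2.imread('pics/scene0.png');T=cv2.imread('pics/top0.png')
for n,im,(x,y,w,h) in(("top",T,(400,270,50,45)),("scene",S,(195,205,50,60))):
    hs=cv2.cvtColor(im[y:y+h,x:x+w],cv2.COLOR_BGR2HSV);b=blobs(hs[...,1]>90,(x,y),20)[0]
    mm=hs[...,1]>90;ys,xs=np.nonzero(mm);print(n,'bbox',xs.min()+x,xs.max()+x,ys.min()+y,ys.max()+y)
    for c in [(447.5,-268.8)]:
        q=[]
        for z,R in((109,14),(64,14),(125,12),(129,10),(34,11)):
            a=np.linspace(0,6.28,40);q.append(proj(n,np.c_[c[0]+R*np.cos(a),c[1]+R*np.sin(a),0*a+z]))
        q=np.vstack(q);print(' pred',q.min(0).round(1),q.max(0).round(1))
E
```

```text
slot gap ctr [512.9 -17.   88.4] 1.0
[513.5 -16.6  84.2] [509.9 -16.6  84.2]
wedge top [449.6 236.2  72. ] (array([449.88372396, 235.68887747,  76.71575744]), np.float64(2.399565040217307))
bolt scene check: far bolts [551.7 -50.4  12. ]
top bbox 424 439 283 294
 pred [420.9 283.1] [439.9 296.8]
scene bbox 210 223 217 243
 pred [209.8 217.1] [224.1 244.7]
```

```bash
cat >> h.py <<'E'
def go(x,y,z,yaw=None,s=None):
    s=s or r.sense();p=s['eef_pos'];a=s['tcp_rot'][2];d=np.array([x,y,z])-p
    t=0 if yaw is None else -(yaw-np.degrees(a));t=(t+90)%180-90
    print('dp',np.round([d@[np.cos(a),np.sin(a),0],d@[np.sin(a),-np.cos(a),0],-d[2]],1),'yaw',round(t,1))
def st():
    s=r.sense();print(round(s['clock'],2),s['eef_pos'].round(1),'rpy',np.degrees(s['tcp_rot']).round(2),'F',s['contact_force'].round(1),'open',round(s['opening'],3),'grip',round(s['grasp_force'],1),'j6',s['qpos'][5].round(2));return s
E
python3 -c "
from h import *
go(450,236.5,180,13.7)"
```

```text
dp [ 491.5 -754.3   28.8] yaw -0.8
```

Emit:
carry_out(
  targets=[
    {"dp":[491.5,-754.3,28.8],"yaw":-0.8},
    {"dp":[491.5,-754.3,28.8],"yaw":-0.8},
    {"dp":[491.5,-754.3,28.8],"yaw":-0.8},
    {"dp":[491.5,-754.3,28.8],"yaw":-0.8},
    {"dp":[491.5,-754.3,28.8],"yaw":-0.8},
    {"dp":[491.5,-754.3,28.8],"yaw":-0.8},
    {"dp":[491.5,-754.3,28.8],"yaw":-0.8},
    {"dp":[491.5,-754.3,28.8],"yaw":-0.8},
    {"dp":[491.5,-754.3,28.8],"yaw":-0.8},
    {"dp":[491.5,-754.3,28.8],"yaw":-0.8},
    {"dp":[491.5,-754.3,28.8],"yaw":-0.8},
    {"dp":[491.5,-754.3,28.8],"yaw":-0.8},
  ],
)

```text
clock: 1.6
eef_pos: [398.5, 96.8, 185.6]
tcp_rot: [3.141, -0.001, 0.24]
contact_force: [0.7, -0.3, -0.4]
opening: 0.999
grasp_force: 0.0
```

```bash
python3 -c "
from h import *
st();go(450,236.5,120,13.7)"
```

```text
1.6 [398.5  96.8 185.6] rpy [ 1.7999e+02 -4.0000e-02  1.3780e+01] F [ 0.7 -0.3 -0.4] open 0.999 grip 0.0 j6 1.57
dp [  83.3 -123.4   65.6] yaw 0.1
```

Emit:
carry_out(
  targets=[
    {"dp":[80,-119,60],"yaw":0},
    {"dp":[80,-119,60],"yaw":0},
    {"dp":[80,-119,60],"yaw":0},
    {"dp":[80,-119,60],"yaw":0},
    {"dp":[80,-119,60],"yaw":0},
    {"dp":[80,-119,60],"yaw":0},
  ],
)

```text
clock: 2.35
eef_pos: [447.5, 228.3, 126.0]
tcp_rot: [3.142, -0.0, 0.239]
contact_force: [-0.6, -0.9, 0.1]
opening: 0.997
grasp_force: 0.0
```

```bash
python3 - <<'E'
from h import *
st();go(450,236.5,120,13.7);go(450,236.5,58,13.7)
im=r.grab_frame('scene')
a=cv2.resize(im[110:230,330:470,::-1],None,fx=5,fy=5,interpolation=cv2.INTER_CUBIC);cv2.imwrite('pics/w1.png',a)
E
```

```text
2.35 [447.5 228.3 126. ] rpy [ 1.800e+02 -2.000e-02  1.368e+01] F [-0.6 -0.9  0.1] open 0.997 grip 0.0 j6 1.8
dp [ 4.4 -7.4  6. ] yaw -0.0
dp [ 4.4 -7.4 68. ] yaw -0.0
```

View pics/w1.png

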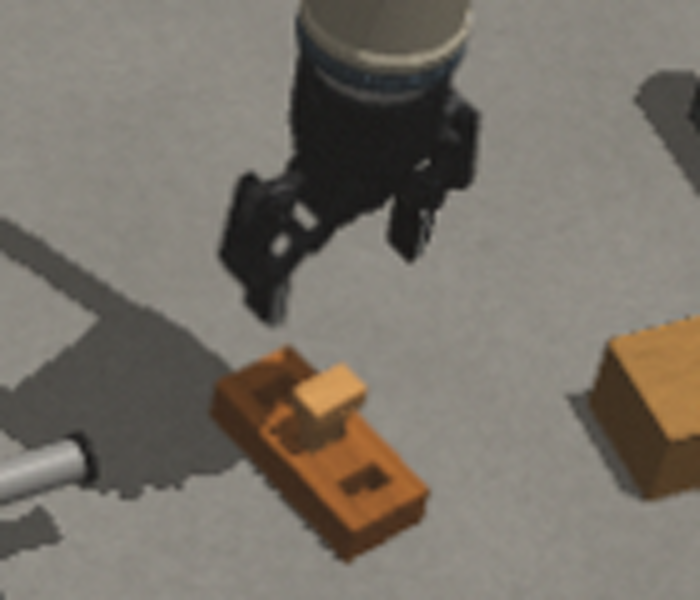

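Crop: the open fingers at scene ≈(383,174) and (412,161) straddle the wedge head at ≈(396,188). I descend and close gently.

Emit:
carry_out(
  targets=[
    {"dp":[4,-7,6],"yaw":0},
    {"dp":[4,-7,6],"yaw":0},
    {"dp":[4,-7,40],"yaw":0},
    {"dp":[4,-7,68],"yaw":0},
    {"dp":[4,-7,68],"yaw":0},
    {"dp":[4,-7,68],"yaw":0},
  ],
)

```text
clock: 3.15
eef_pos: [450.3, 237.2, 58.3]
tcp_rot: [-3.141, -0.001, 0.24]
contact_force: [0.0, 0.1, 0.4]
opening: 1.002
grasp_force: 0.0
```

Emit:
carry_out(
  targets=[
    {"dp":[0,0,0],"yaw":0},
    {"dp":[0,0,0],"yaw":0},
    {"dp":[0,0,0],"yaw":0},
    {"dp":[0,0,0],"yaw":0},
    {"dp":[0,0,0],"yaw":0},
    {"dp":[0,0,0],"yaw":0},
  ],
  fingers=-1,
  grip_force=25,
)

```text
clock: 3.9
eef_pos: [449.8, 236.9, 57.5]
tcp_rot: [3.142, 0.0, 0.24]
contact_force: [-0.3, 0.4, 0.6]
opening: -0.0
grasp_force: 0.0
```

```bash
python3 - <<'E'
from h import *
st()
E
```

```text
3.9 [449.8 236.9  57.5] rpy [1.800e+02 1.000e-02 1.374e+01] F [-0.3  0.4  0.6] open -0.0 grip 0.0 j6 1.81
```

```bash
python3 - <<'E'
from h import *
im=r.grab_frame('scene')
a=cv2.resize(im[130:230,340:460,::-1],None,fx=6,fy=6,interpolation=cv2.INTER_CUBIC);cv2.imwrite('pics/w2.png',a)
E
```

```text
(no output)
```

View pics/w2.png

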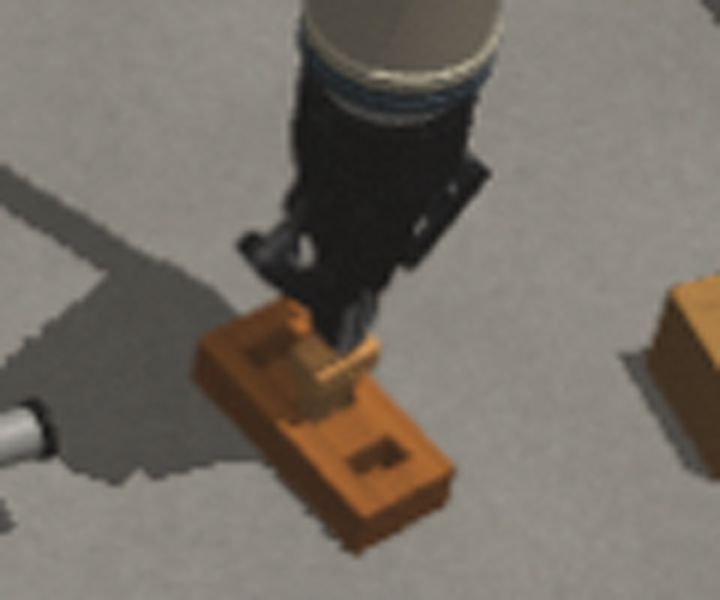

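```bash
python3 - <<'E'
from h import *
print(proj('scene',[(449.8,236.9,z) for z in(49.5,57.5,72)]).round(1))
for z in (49.5,57.5,72): print(plane('scene',(397.5,188.3),z).round(1))
s=r.sense();print(s['tcp_rot'],s['eef_pos'])
E
```

```text
[[395.  193.4]
 [395.4 191.6]
 [396.  188.3]]
[434.5 251.2  49.5]
[440.4 247.5  57.5]
[451. 241.  72.]
[-3.14157398e+00  5.47285405e-05  2.39746206e-01] [449.83209459 236.94402775  57.49214539]
```

Emit:
carry_out(
  targets=[
    {"dp":[0,0,0],"yaw":0},
    {"dp":[0,0,0],"yaw":0},
    {"dp":[0,0,0],"yaw":0},
    {"dp":[0,0,0],"yaw":0},
    {"dp":[0,0,-40],"yaw":0},
    {"dp":[0,0,-80],"yaw":0},
    {"dp":[0,0,-80],"yaw":0},
    {"dp":[0,0,-80],"yaw":0},
  ],
  fingers=1,
)

```text
clock: 4.95
eef_pos: [449.5, 236.8, 137.1]
tcp_rot: [3.142, 0.0, 0.24]
contact_force: [-0.0, -0.6, 0.1]
opening: 0.997
grasp_force: 0.0
```

```bash
python3 - <<'E'
from h import *
st()
im=r.grab_frame('scene');t=r.grab_frame('top')
a=cv2.resize(im[130:230,350:440,::-1],None,fx=4.4,fy=5,interpolation=cv2.INTER_CUBIC)
b=cv2.resize(t[250:350,170:250,::-1],None,fx=5,fy=5,interpolation=cv2.INTER_CUBIC)
o=np.hstack([a,b]);print(o.shape);cv2.imwrite('pics/w3.png',o)
E
```

```text
4.95 [449.5 236.8 137.1] rpy [1.800e+02 2.000e-02 1.374e+01] F [-0.  -0.6  0.1] open 0.997 grip 0.0 j6 1.81
(500, 796, 3)
```

View pics/w3.png

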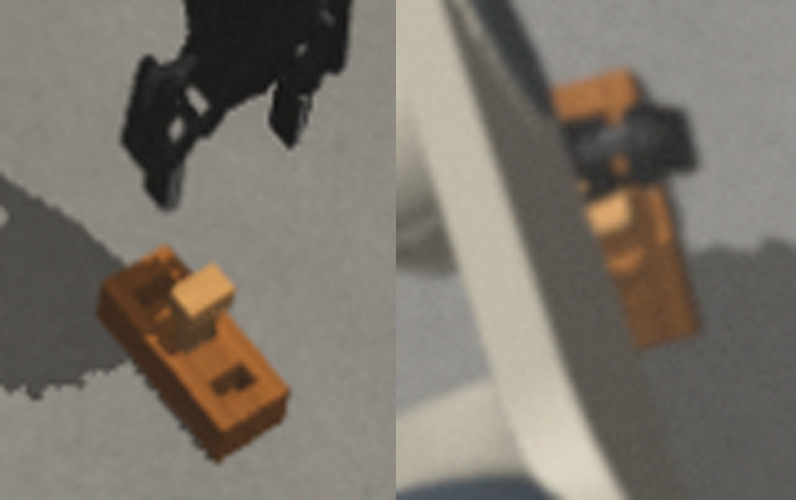

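```bash
python3 - <<'E'
from h import *
p=(449.5,236.8)
for z in(129,137,150,170): print(z,proj('top',[(*p,z)]).round(1),proj('scene',[(*p,z)]).round(1))
a=np.radians(13.7);y=np.array([np.sin(a),-np.cos(a)])
for z in(124,137,150):
  for k in(-57,-42,42,57): print(z,k,proj('scene',[(*(np.array(p)+k*y),z)]).round(1),proj('top',[(*(np.array(p)+k*y),z)]).round(1))
print(proj('top',[(449.5,236.8,72)]),proj('top',[(0,0,0),(376,0,0),(376,0,150)]))
E
```

```text
129 [[202.8 290.1]] [[398.6 174.7]]
137 [[202.1 289.9]] [[398.9 172.7]]
150 [[200.8 289.5]] [[399.6 169.5]]
170 [[198.8 288.9]] [[400.5 164.4]]
124 -57 [[414.8 167.9]] [[177.8 296.6]]
124 -42 [[410.5 170. ]] [[184.5 294.9]]
124 42 [[385.9 182. ]] [[222.  285.5]]
124 57 [[381.4 184.2]] [[228.7 283.9]]
137 -57 [[415.5 164.7]] [[176.3 296.3]]
137 -42 [[411.2 166.8]] [[183.1 294.6]]
137 42 [[386.4 178.8]] [[221.  285.1]]
137 57 [[381.9 181. ]] [[227.8 283.4]]
150 -57 [[416.2 161.4]] [[174.7 296. ]]
150 -42 [[411.9 163.5]] [[181.6 294.3]]
150 42 [[387.  175.6]] [[220.  284.7]]
150 57 [[382.4 177.8]] [[226.8 283. ]]
[[207.92144031 291.65509588]] [[313.38653251 488.86128686]
 [311.9784832  323.38851409]
 [311.99514811 323.41297884]]
```

The shut fingers ended above the head: by image the fingertips sit about 20 mm higher than I assumed. The wedge still stands in its pocket, head at scene ≈(396,188). I go lower and close at a height that is safe either way.

Emit:
carry_out(
  targets=[
    {"dp":[0,0,50],"yaw":0},
    {"dp":[0,0,80],"yaw":0},
    {"dp":[0,0,97],"yaw":0},
    {"dp":[0,0,97],"yaw":0},
    {"dp":[0,0,97],"yaw":0},
    {"dp":[0,0,97],"yaw":0},
  ],
)

```text
clock: 5.8
eef_pos: [450.6, 237.3, 41.6]
tcp_rot: [-3.141, -0.002, 0.24]
contact_force: [-0.4, -0.4, 0.2]
opening: 1.0
grasp_force: 0.0
```

Emit:
carry_out(
  targets=[
    {"dp":[0,0,0],"yaw":0},
    {"dp":[0,0,0],"yaw":0},
    {"dp":[0,0,0],"yaw":0},
    {"dp":[0,0,0],"yaw":0},
    {"dp":[0,0,0],"yaw":0},
    {"dp":[0,0,0],"yaw":0},
  ],
  fingers=-1,
  grip_force=25,
)

```text
clock: 6.55
eef_pos: [450.2, 237.0, 40.9]
tcp_rot: [-3.142, -0.001, 0.24]
contact_force: [0.0, -1.1, 5.8]
opening: 0.435
grasp_force: 26.2
```

```bash
python3 - <<'E'
from h import *
st()
E
```

```text
6.55 [450.2 237.   40.9] rpy [-1.800e+02 -4.000e-02  1.374e+01] F [ 0.  -1.1  5.8] open 0.435 grip 26.2 j6 1.81
```

Emit:
carry_out(
  targets=[
    {"dp":[0,0,-15],"yaw":0},
    {"dp":[0,0,-50],"yaw":0},
    {"dp":[0,0,-110],"yaw":0},
    {"dp":[0,0,-110],"yaw":0},
    {"dp":[0,0,-110],"yaw":0},
  ],
)

```text
clock: 7.18
eef_pos: [449.5, 236.8, 150.7]
tcp_rot: [-3.141, -0.0, 0.24]
contact_force: [-0.2, 0.8, -0.8]
opening: 0.436
grasp_force: 25.6
```

```bash
python3 - <<'E'
from h import *
st();go(500,-16.6,150,3.4)
E
```

```text
7.17 [449.5 236.8 150.7] rpy [-1.7999e+02 -2.0000e-02  1.3740e+01] F [-0.2  0.8 -0.8] open 0.436 grip 25.6 j6 1.81
dp [-11.2 258.2   0.7] yaw 10.3
```

Emit:
carry_out(
  targets=[
    {"dp":[-3,50,1],"yaw":3},
    {"dp":[-5,105,1],"yaw":6},
    {"dp":[-7,160,1],"yaw":9},
    {"dp":[-9,215,1],"yaw":10.3},
    {"dp":[-10.5,245,1],"yaw":10.3},
    {"dp":[-11.2,258.2,1],"yaw":10.3},
    {"dp":[-11.2,258.2,1],"yaw":10.3},
    {"dp":[-11.2,258.2,1],"yaw":10.3},
  ],
)

```text
clock: 8.18
eef_pos: [499.8, -15.5, 149.1]
tcp_rot: [-3.141, 0.001, 0.061]
contact_force: [0.7, -0.1, 0.3]
opening: 0.435
grasp_force: 25.7
```

```bash
python3 - <<'E'
from h import *
st()
im=r.grab_frame('scene')
a=cv2.resize(im[140:260,265:385,::-1],None,fx=5,fy=5,interpolation=cv2.INTER_CUBIC);cv2.imwrite('pics/s1.png',a)
print(proj('scene',[(500,-16.6,z) for z in(115,165,181)]).round(1))
E
```

```text
8.18 [499.8 -15.5 149.1] rpy [-1.7997e+02  6.0000e-02  3.4700e+00] F [ 0.7 -0.1  0.3] open 0.435 grip 25.7 j6 1.48
[[315.3 214.7]
 [315.3 202.7]
 [315.3 198.6]]
```

View pics/s1.png

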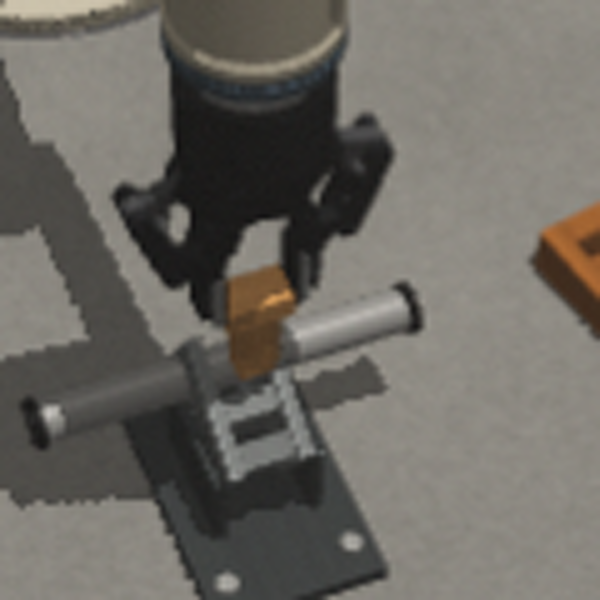

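Crop: the held wedge hangs vertically, thin end at scene ≈(316.6,214). The slot is at ≈(317,226). I move over the mouth and descend.

```bash
python3 - <<'E'
from h import *
go(513.2,-17.5,125,3.4)
E
```

```text
dp [13.2  2.8 24.2] yaw 0.1
```

Emit:
carry_out(
  targets=[
    {"dp":[13.2,2.8,0],"yaw":0},
    {"dp":[13.2,2.8,0],"yaw":0},
    {"dp":[13.2,2.8,24],"yaw":0},
    {"dp":[13.2,2.8,24],"yaw":0},
    {"dp":[13.2,2.8,24],"yaw":0},
  ],
)

```text
clock: 8.85
eef_pos: [513.8, -18.4, 125.9]
tcp_rot: [-3.142, -0.0, 0.06]
contact_force: [-1.5, -0.3, -1.5]
opening: 0.437
grasp_force: 25.7
```

Emit:
carry_out(
  targets=[
    {"dp":[0,0,4],"yaw":0},
    {"dp":[0,0,8],"yaw":0},
    {"dp":[0,0,8],"yaw":0},
  ],
)

```text
clock: 9.22
eef_pos: [513.4, -18.5, 117.3]
tcp_rot: [-3.142, 0.0, 0.06]
contact_force: [0.5, 0.6, -0.2]
opening: 0.436
grasp_force: 25.7
```

```bash
cat >> h.py <<'E'
def wedge(box=(280,170,380,245)):
    im=r.grab_frame('scene');x0,y0,x1,y1=box;c=np.ascontiguousarray(im[y0:y1,x0:x1,::-1])
    hs=cv2.cvtColor(c,cv2.COLOR_BGR2HSV);m=(hs[...,1]>90)&(hs[...,2]>60)
    for b in blobs(m,(x0,y0),25)[:2]: print('wedge',b[0],np.round(b[1:3],1),'rect',np.round(b[3][0],1),np.round(b[3][1],1),round(b[3][2],1))
    ys,xs=np.nonzero(m);print({int(y+y0):(int(xs[ys==y].min()+x0),int(xs[ys==y].max()+x0)) for y in np.unique(ys)})
E
python3 -c "
from h import *
st();wedge()"
```

```text
9.22 [513.4 -18.5 117.3] rpy [-1.80e+02  2.00e-02  3.44e+00] F [ 0.5  0.6 -0.2] open 0.436 grip 25.7 j6 1.47
wedge 220 [316.6 215.2] rect [317.5 216. ] [22. 13.] 90.0
wedge 98 [376.3 190.8] rect [375.5 191.5] [17.  7.] 90.0
{183: (378, 379), 184: (376, 379), 185: (374, 379), 186: (373, 379), 187: (373, 379), 188: (373, 379), 189: (373, 379), 190: (373, 379), 191: (372, 379), 192: (372, 379), 193: (372, 379), 194: (374, 379), 195: (374, 379), 196: (375, 379), 197: (376, 379), 198: (377, 379), 199: (378, 379), 200: (379, 379), 205: (320, 321), 206: (316, 321), 207: (314, 322), 208: (311, 322), 209: (311, 323), 210: (311, 323), 211: (311, 324), 212: (311, 324), 213: (311, 323), 214: (311, 323), 215: (311, 322), 216: (312, 321), 217: (311, 320), 218: (311, 320), 219: (311, 320), 220: (312, 320), 221: (312, 320), 222: (312, 320), 223: (312, 320), 224: (312, 320), 225: (312, 319), 226: (313, 316), 227: (313, 314)}
```

Emit:
carry_out(
  targets=[
    {"dp":[0,0,2],"yaw":0},
    {"dp":[0,0,2],"yaw":0},
    {"dp":[0,0,2],"yaw":0},
  ],
)

```text
clock: 9.65
eef_pos: [513.6, -18.5, 115.5]
tcp_rot: [-3.142, -0.0, 0.06]
contact_force: [0.1, -0.0, -0.4]
opening: 0.437
grasp_force: 25.7
```

Emit:
carry_out(
  targets=[
    {"dp":[0,0,2],"yaw":0},
    {"dp":[0,0,2],"yaw":0},
    {"dp":[0,0,2],"yaw":0},
  ],
)

```text
clock: 10.02
eef_pos: [513.6, -18.5, 113.5]
tcp_rot: [-3.142, 0.0, 0.06]
contact_force: [0.3, -0.6, -1.6]
opening: 0.436
grasp_force: 25.7
```

```bash
python3 -c "
from h import *
st();wedge((295,195,345,245))"
```

```text
10.03 [513.6 -18.5 113.5] rpy [-180.      0.      3.44] F [ 0.3 -0.6 -1.6] open 0.436 grip 25.7 j6 1.47
wedge 219 [316.6 216.2] rect [317.5 216.5] [21. 13.] 90.0
{206: (320, 321), 207: (316, 321), 208: (314, 322), 209: (311, 322), 210: (311, 323), 211: (311, 323), 212: (311, 324), 213: (311, 324), 214: (311, 323), 215: (311, 323), 216: (311, 322), 217: (312, 321), 218: (311, 320), 219: (311, 320), 220: (311, 320), 221: (311, 320), 222: (312, 320), 223: (312, 320), 224: (312, 320), 225: (312, 320), 226: (312, 319), 227: (313, 316)}
```

Emit:
carry_out(
  targets=[
    {"dp":[0,0,2],"yaw":0},
    {"dp":[0,0,2],"yaw":0},
    {"dp":[0,0,2],"yaw":0},
  ],
)

```text
clock: 10.45
eef_pos: [513.4, -18.5, 111.4]
tcp_rot: [-3.142, 0.0, 0.06]
contact_force: [-1.5, -0.2, 0.2]
opening: 0.438
grasp_force: 25.8
```

Emit:
carry_out(
  targets=[
    {"dp":[0,0,2],"yaw":0},
    {"dp":[0,0,2],"yaw":0},
    {"dp":[0,0,2],"yaw":0},
  ],
)

```text
clock: 10.82
eef_pos: [513.3, -18.6, 109.5]
tcp_rot: [-3.142, 0.001, 0.06]
contact_force: [-2.9, -0.6, 4.0]
opening: 0.436
grasp_force: 26.2
```

```bash
python3 -c "
from h import *
st();wedge((295,195,345,245))"
```

```text
10.82 [513.3 -18.6 109.5] rpy [-1.80e+02  4.00e-02  3.44e+00] F [-2.9 -0.6  4. ] open 0.436 grip 26.2 j6 1.47
wedge 213 [316.5 216.6] rect [317.5 217. ] [20. 13.] 90.0
{207: (319, 321), 208: (315, 321), 209: (313, 322), 210: (311, 322), 211: (311, 323), 212: (311, 323), 213: (311, 324), 214: (311, 324), 215: (311, 323), 216: (311, 323), 217: (311, 321), 218: (311, 320), 219: (311, 320), 220: (311, 320), 221: (311, 320), 222: (311, 320), 223: (312, 320), 224: (312, 320), 225: (312, 320), 226: (312, 319), 227: (312, 316)}
```

Contact force (-2.9, 4.0) N is the fixed wall, so the tip is in the slot. Next I tilt the wedge by arcing the hand away from the robot.

Emit:
carry_out(
  targets=[
    {"dp":[3,0,0.1],"yaw":0},
    {"dp":[6,0,0.3],"yaw":0},
    {"dp":[9,0,0.7],"yaw":0},
    {"dp":[9,0,0.7],"yaw":0},
  ],
)

```text
clock: 11.38
eef_pos: [523.0, -17.9, 108.8]
tcp_rot: [-3.142, -0.0, 0.06]
contact_force: [-2.5, 0.7, 4.1]
opening: 0.435
grasp_force: 26.0
```

```bash
python3 -c "
from h import *
st();wedge((295,195,345,245))"
```

```text
11.38 [523.  -17.9 108.8] rpy [-1.80e+02 -2.00e-02  3.44e+00] F [-2.5  0.7  4.1] open 0.435 grip 26.0 j6 1.47
wedge 189 [317.5 217.9] rect [318.5 218. ] [13. 18.] 0.0
{209: (322, 322), 210: (317, 322), 211: (315, 323), 212: (312, 323), 213: (312, 324), 214: (312, 324), 215: (312, 325), 216: (312, 325), 217: (312, 325), 218: (312, 324), 219: (312, 322), 220: (312, 321), 221: (313, 321), 222: (312, 321), 223: (312, 321), 224: (312, 320), 225: (312, 320), 226: (312, 319), 227: (313, 316)}
```

Emit:
carry_out(
  targets=[
    {"dp":[3,0,0.6],"yaw":0},
    {"dp":[6,0,1.3],"yaw":0},
    {"dp":[9,0,2.2],"yaw":0},
    {"dp":[12,0,3.2],"yaw":0},
    {"dp":[12,0,3.2],"yaw":0},
  ],
)

```text
clock: 12.05
eef_pos: [534.9, -17.3, 105.5]
tcp_rot: [3.142, -0.0, 0.06]
contact_force: [-1.7, -0.4, 3.6]
opening: 0.43
grasp_force: 25.7
```

```bash
python3 -c "
from h import *
st();wedge((295,195,345,245))"
```

```text
12.05 [534.9 -17.3 105.5] rpy [ 1.80e+02 -1.00e-02  3.44e+00] F [-1.7 -0.4  3.6] open 0.43 grip 25.7 j6 1.48
wedge 147 [319.2 219.6] rect [318.4 219.9] [12.  15.5] 71.6
{213: (321, 324), 214: (317, 324), 215: (314, 325), 216: (314, 325), 217: (313, 325), 218: (314, 326), 219: (314, 326), 220: (314, 326), 221: (314, 326), 222: (314, 325), 223: (314, 322), 224: (314, 321), 225: (315, 320), 226: (314, 319), 227: (313, 316), 228: (313, 313)}
```

Emit:
carry_out(
  targets=[
    {"dp":[3,0,1.2],"yaw":0},
    {"dp":[6,0,2.6],"yaw":0},
    {"dp":[9.5,0,4.5],"yaw":0},
    {"dp":[9.5,0,4.5],"yaw":0},
    {"dp":[7.5,0,8],"yaw":0},
    {"dp":[6.5,0,9.7],"yaw":0},
    {"dp":[6.5,0,9.7],"yaw":0},
  ],
)

```text
clock: 12.98
eef_pos: [540.4, -16.9, 95.5]
tcp_rot: [-3.142, 0.001, 0.06]
contact_force: [-2.6, -0.5, -0.7]
opening: 0.437
grasp_force: 25.1
```

```bash
python3 -c "
from h import *
st();wedge((295,195,345,245))"
```

```text
12.97 [540.4 -16.9  95.5] rpy [-1.80e+02  6.00e-02  3.44e+00] F [-2.6 -0.5 -0.7] open 0.437 grip 25.1 j6 1.48
wedge 118 [320.3 221.9] rect [319.9 221.8] [ 9.6 12.9] 73.3
{216: (323, 324), 217: (320, 325), 218: (316, 325), 219: (315, 325), 220: (315, 326), 221: (315, 326), 222: (315, 326), 223: (315, 327), 224: (315, 327), 225: (315, 326), 226: (315, 322), 227: (315, 319), 228: (315, 316)}
```

Emit:
carry_out(
  targets=[
    {"dp":[-1,0,1.7],"yaw":0},
    {"dp":[-2,0,3.5],"yaw":0},
    {"dp":[-3,0,5.2],"yaw":0},
    {"dp":[-3,0,5.2],"yaw":0},
  ],
)

```text
clock: 13.52
eef_pos: [537.8, -17.1, 90.5]
tcp_rot: [-3.142, 0.0, 0.06]
contact_force: [-2.7, -0.1, 0.8]
opening: 0.435
grasp_force: 25.3
```

Emit:
carry_out(
  targets=[
    {"dp":[-1,0,1.7],"yaw":0},
    {"dp":[-2,0,3.5],"yaw":0},
    {"dp":[-2,0,3.5],"yaw":0},
  ],
)

```text
clock: 13.9
eef_pos: [535.7, -17.2, 86.9]
tcp_rot: [-3.142, 0.001, 0.06]
contact_force: [-1.8, -1.3, 1.6]
opening: 0.432
grasp_force: 25.3
```

```bash
python3 -c "
from h import *
st();wedge((295,195,345,245))"
```

```text
13.9 [535.7 -17.2  86.9] rpy [-1.80e+02  4.00e-02  3.44e+00] F [-1.8 -1.3  1.6] open 0.432 grip 25.3 j6 1.48
wedge 117 [319.4 222.5] rect [319.1 222.5] [ 9.5 12.9] 74.1
{217: (321, 324), 218: (318, 324), 219: (314, 324), 220: (314, 325), 221: (314, 325), 222: (314, 325), 223: (314, 326), 224: (314, 326), 225: (314, 325), 226: (314, 323), 227: (314, 320), 228: (314, 317)}
```

Emit:
carry_out(
  targets=[
    {"dp":[-2,0,0],"yaw":0},
    {"dp":[-4,0,0],"yaw":0},
    {"dp":[-4,0,0],"yaw":0},
  ],
)

```text
clock: 14.32
eef_pos: [532.8, -17.4, 87.4]
tcp_rot: [3.141, -0.002, 0.06]
contact_force: [1.9, -0.6, -0.6]
opening: 0.433
grasp_force: 25.2
```

Emit:
carry_out(
  targets=[
    {"dp":[-1,0,1.7],"yaw":0},
    {"dp":[-2,0,3.5],"yaw":0},
    {"dp":[-2,0,3.5],"yaw":0},
  ],
)

```text
clock: 14.7
eef_pos: [530.3, -17.6, 83.7]
tcp_rot: [3.142, -0.0, 0.06]
contact_force: [2.9, 0.5, -0.5]
opening: 0.431
grasp_force: 25.2
```

```bash
python3 -c "
from h import *
st();wedge((295,195,345,245))"
```

```text
14.7 [530.3 -17.6  83.7] rpy [ 1.80e+02 -3.00e-02  3.44e+00] F [ 2.9  0.5 -0.5] open 0.431 grip 25.2 j6 1.47
wedge 121 [318.5 221.7] rect [318.2 221.6] [ 9.5 13.3] 71.6
{216: (321, 323), 217: (317, 323), 218: (314, 323), 219: (313, 324), 220: (313, 324), 221: (313, 325), 222: (313, 325), 223: (313, 325), 224: (313, 325), 225: (313, 323), 226: (313, 320), 227: (313, 317), 228: (314, 314)}
```

Emit:
carry_out(
  targets=[
    {"dp":[1.5,0,0],"yaw":0},
    {"dp":[1.5,0,0],"yaw":0},
  ],
)

```text
clock: 15.0
eef_pos: [530.9, -17.5, 83.4]
tcp_rot: [-3.142, 0.002, 0.06]
contact_force: [0.5, -0.2, -1.4]
opening: 0.434
grasp_force: 25.4
```

Emit:
carry_out(
  targets=[
    {"dp":[0,0,0],"yaw":0},
    {"dp":[0,0,0],"yaw":0},
    {"dp":[0,0,0],"yaw":0},
    {"dp":[0,0,0],"yaw":0},
  ],
  fingers=1,
)

```text
clock: 15.5
eef_pos: [531.5, -17.4, 83.8]
tcp_rot: [-3.142, 0.0, 0.06]
contact_force: [0.3, -0.2, -0.1]
opening: 1.005
grasp_force: 0.0
```

```bash
python3 -c "
from h import *
st();wedge((295,195,345,245))"
```

```text
15.5 [531.5 -17.4  83.8] rpy [-180.      0.      3.44] F [ 0.3 -0.2 -0.1] open 1.005 grip 0.0 j6 1.48
wedge 148 [317.9 223.3] rect [317.8 223.4] [ 9.5 15.2] 71.6
{217: (323, 323), 218: (319, 324), 219: (316, 324), 220: (313, 324), 221: (310, 325), 222: (310, 325), 223: (310, 325), 224: (310, 326), 225: (311, 326), 226: (311, 325), 227: (311, 322), 228: (312, 319), 229: (312, 315)}
```

Emit:
carry_out(
  targets=[
    {"dp":[0,0,-20],"yaw":0},
    {"dp":[0,0,-60],"yaw":0},
    {"dp":[0,0,-100],"yaw":0},
    {"dp":[0,0,-100],"yaw":0},
    {"dp":[0,0,-100],"yaw":0},
  ],
)

```text
clock: 16.18
eef_pos: [531.1, -17.4, 183.2]
tcp_rot: [-3.142, 0.001, 0.06]
contact_force: [0.1, 0.1, 0.8]
opening: 1.0
grasp_force: 0.0
```

```bash
python3 - <<'E'
from h import *
st();go(447.5,-268.8,180,93.4);wedge((295,195,345,245))
im=r.grab_frame('scene')
a=cv2.resize(im[180:260,270:370,::-1],None,fx=8,fy=7,interpolation=cv2.INTER_CUBIC);cv2.imwrite('pics/s2.png',a)
E
```

```text
16.18 [531.1 -17.4 183.2] rpy [-1.80e+02  3.00e-02  3.44e+00] F [0.1 0.1 0.8] open 1.0 grip 0.0 j6 1.48
dp [-98.5 245.9   3.2] yaw -90.0
wedge 149 [317.9 223.3] rect [318.  223.4] [ 9.5 15.5] 71.6
{217: (322, 323), 218: (319, 324), 219: (316, 324), 220: (313, 325), 221: (311, 325), 222: (310, 325), 223: (310, 325), 224: (310, 326), 225: (311, 326), 226: (311, 324), 227: (312, 322), 228: (312, 319), 229: (312, 316), 230: (313, 313)}
```

View pics/s2.png

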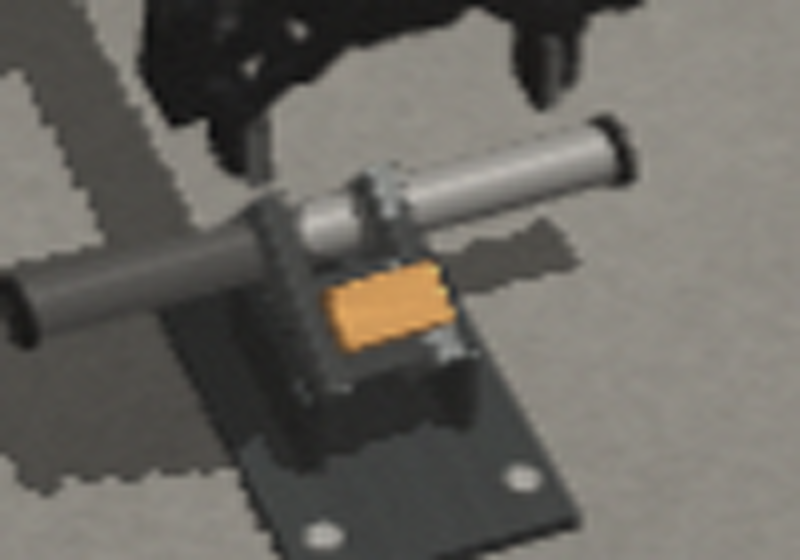

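Crop: the wedge sits on its own in the slot, head top centred at scene ≈(318,223). Now the tamper.

Emit:
carry_out(
  targets=[
    {"dp":[-11,27,0],"yaw":-10},
    {"dp":[-22,54,0],"yaw":-20},
    {"dp":[-33,82,0],"yaw":-30},
    {"dp":[-44,109,0],"yaw":-40},
    {"dp":[-55,136,0],"yaw":-50},
    {"dp":[-66,164,0],"yaw":-60},
    {"dp":[-77,191,0],"yaw":-70},
    {"dp":[-88,218,0],"yaw":-80},
    {"dp":[-98.5,245.9,0],"yaw":-90},
    {"dp":[-98.5,245.9,0],"yaw":-90},
    {"dp":[-98.5,245.9,0],"yaw":-90},
  ],
)

```text
clock: 17.65
eef_pos: [447.6, -268.2, 182.8]
tcp_rot: [-3.14, -0.001, 1.627]
contact_force: [0.7, -0.2, -0.3]
opening: 1.002
grasp_force: 0.0
```

```bash
python3 -c "
from h import *
st();go(447.5,-268.8,140,93.4)"
```

```text
17.65 [ 447.6 -268.2  182.8] rpy [-1.7993e+02 -7.0000e-02  9.3250e+01] F [ 0.7 -0.2 -0.3] open 1.002 grip 0.0 j6 -0.6
dp [-0.6 -0.1 42.8] yaw -0.2
```

Emit:
carry_out(
  targets=[
    {"dp":[-0.6,0,43],"yaw":0},
    {"dp":[-0.6,0,80],"yaw":0},
    {"dp":[-0.6,0,105],"yaw":0},
    {"dp":[-0.6,0,118],"yaw":0},
    {"dp":[-0.6,0,118],"yaw":0},
  ],
)

```text
clock: 18.27
eef_pos: [447.8, -268.6, 65.1]
tcp_rot: [-3.14, -0.001, 1.631]
contact_force: [-0.6, 0.0, -0.2]
opening: 0.998
grasp_force: 0.0
```

```bash
python3 -c "
from h import *
st()"
```

```text
18.27 [ 447.8 -268.6   65.1] rpy [-1.7993e+02 -6.0000e-02  9.3420e+01] F [-0.6  0.  -0.2] open 0.998 grip 0.0 j6 -0.6
```

Emit:
carry_out(
  targets=[
    {"dp":[0,0,2],"yaw":0},
    {"dp":[0,0,4],"yaw":0},
    {"dp":[0,0,6],"yaw":0},
    {"dp":[0,0,6],"yaw":0},
  ],
)

```text
clock: 18.77
eef_pos: [448.0, -269.4, 59.8]
tcp_rot: [3.142, 0.0, 1.631]
contact_force: [-0.5, 0.4, 0.6]
opening: 0.998
grasp_force: 0.0
```

Emit:
carry_out(
  targets=[
    {"dp":[0,0,0],"yaw":0},
    {"dp":[0,0,0],"yaw":0},
    {"dp":[0,0,0],"yaw":0},
    {"dp":[0,0,0],"yaw":0},
    {"dp":[0,0,0],"yaw":0},
    {"dp":[0,0,0],"yaw":0},
  ],
  fingers=-1,
  grip_force=90,
)

```text
clock: 19.52
eef_pos: [447.8, -269.5, 60.0]
tcp_rot: [-3.141, 0.0, 1.631]
contact_force: [-1.4, 0.4, 5.8]
opening: 0.304
grasp_force: 88.4
```

```bash
python3 -c "
from h import *
st()"
```

```text
19.52 [ 447.8 -269.5   60. ] rpy [-179.98    0.     93.44] F [-1.4  0.4  5.8] open 0.304 grip 88.4 j6 -0.6
```

Emit:
carry_out(
  targets=[
    {"dp":[0,0,-20],"yaw":0},
    {"dp":[0,0,-70],"yaw":0},
    {"dp":[0,0,-130],"yaw":0},
    {"dp":[0,0,-140],"yaw":0},
    {"dp":[0,0,-140],"yaw":0},
  ],
)

```text
clock: 20.15
eef_pos: [447.9, -269.3, 199.5]
tcp_rot: [3.141, 0.0, 1.631]
contact_force: [-0.1, 0.1, -3.9]
opening: 0.304
grasp_force: 89.2
```

```bash
python3 -c "
from h import *
st();go(516.5,-16.8,197,93.4)"
```

```text
20.15 [ 447.9 -269.3  199.5] rpy [1.7998e+02 1.0000e-02 9.3440e+01] F [-0.1  0.1 -3.9] open 0.304 grip 89.2 j6 -0.6
dp [248.   83.6   2.5] yaw 0.0
```

Emit:
carry_out(
  targets=[
    {"dp":[45,15,0],"yaw":0},
    {"dp":[95,32,0],"yaw":0},
    {"dp":[145,49,0],"yaw":0},
    {"dp":[195,66,0],"yaw":0},
    {"dp":[232,78,0],"yaw":0},
    {"dp":[248,83.6,0],"yaw":0},
    {"dp":[248,83.6,2],"yaw":0},
    {"dp":[248,83.6,2],"yaw":0},
  ],
)

```text
clock: 21.15
eef_pos: [515.7, -17.7, 196.6]
tcp_rot: [-3.139, 0.0, 1.63]
contact_force: [-0.7, -0.2, -2.5]
opening: 0.304
grasp_force: 89.2
```

```bash
python3 -c "
from h import *
st();wedge((295,195,345,245))"
```

```text
21.15 [515.7 -17.7 196.6] rpy [-1.7988e+02  1.0000e-02  9.3420e+01] F [-0.7 -0.2 -2.5] open 0.304 grip 89.2 j6 -0.1
wedge 148 [317.8 223.4] rect [317.8 223.4] [ 9.5 15.2] 71.6
wedge 82 [316. 202.] rect [316.5 201.5] [13.  9.] 90.0
{195: (312, 314), 196: (312, 314), 197: (312, 314), 198: (312, 314), 199: (313, 321), 200: (312, 321), 201: (312, 321), 202: (313, 321), 203: (313, 320), 204: (313, 320), 205: (314, 320), 206: (313, 320), 207: (314, 319), 208: (316, 316), 217: (322, 323), 218: (320, 324), 219: (316, 324), 220: (313, 324), 221: (310, 325), 222: (310, 325), 223: (310, 325), 224: (310, 326), 225: (311, 326), 226: (311, 324), 227: (312, 322), 228: (312, 319), 229: (312, 316), 230: (313, 313)}
```

Emit:
carry_out(
  targets=[
    {"dp":[0,0,8],"yaw":0},
    {"dp":[0,0,14],"yaw":0},
    {"dp":[0,0,18],"yaw":0},
    {"dp":[0,0,21],"yaw":0},
    {"dp":[0,0,24],"yaw":0},
    {"dp":[0,0,24],"yaw":0},
  ],
)

```text
clock: 21.95
eef_pos: [516.9, -16.8, 174.0]
tcp_rot: [3.141, 0.0, 1.631]
contact_force: [-0.9, -0.5, 1.6]
opening: 0.3
grasp_force: 89.7
```

```bash
python3 -c "
from h import *
st();wedge((295,195,345,245))"
```

```text
21.95 [516.9 -16.8 174. ] rpy [179.97   0.    93.44] F [-0.9 -0.5  1.6] open 0.3 grip 89.7 j6 -0.1
wedge 94 [315.8 206.2] rect [316.4 203.9] [18.7  8.4] 80.5
wedge 92 [317.5 225.6] rect [318.1 225.5] [ 8.2 15.9] 85.9
{195: (313, 314), 196: (313, 314), 197: (312, 314), 198: (312, 314), 199: (312, 314), 200: (312, 314), 201: (312, 314), 202: (312, 314), 203: (312, 314), 204: (313, 315), 205: (313, 315), 206: (313, 321), 207: (313, 321), 208: (313, 321), 209: (313, 321), 210: (314, 321), 211: (314, 320), 212: (314, 320), 213: (315, 319), 221: (324, 325), 222: (310, 325), 223: (310, 325), 224: (310, 325), 225: (311, 326), 226: (311, 325), 227: (311, 323), 228: (312, 321), 229: (312, 318), 230: (312, 313)}
```

Emit:
carry_out(
  targets=[
    {"dp":[0,0,2],"yaw":0},
    {"dp":[0,0,4],"yaw":0},
    {"dp":[0,0,6],"yaw":0},
    {"dp":[0,0,6],"yaw":0},
  ],
)

```text
clock: 22.5
eef_pos: [520.2, -16.8, 171.2]
tcp_rot: [3.134, 0.001, 1.631]
contact_force: [-1.2, 0.5, 23.4]
opening: 0.301
grasp_force: 92.3
```

```bash
python3 -c "
from h import *
st();wedge((295,215,345,245))"
```

```text
22.5 [520.2 -16.8 171.2] rpy [1.7955e+02 3.0000e-02 9.3440e+01] F [-1.2  0.5 23.4] open 0.301 grip 92.3 j6 -0.1
wedge 86 [317.9 227.1] rect [318.5 226.6] [ 8.3 15.1] 85.9
{215: (316, 319), 222: (325, 325), 223: (311, 325), 224: (311, 325), 225: (311, 326), 226: (311, 326), 227: (311, 326), 228: (312, 324), 229: (312, 322), 230: (312, 319), 231: (312, 315)}
```

Emit:
carry_out(
  targets=[
    {"dp":[0,0,-6],"yaw":0},
    {"dp":[0,0,-12],"yaw":0},
    {"dp":[0,0,-12],"yaw":0},
  ],
)

```text
clock: 22.92
eef_pos: [516.6, -16.9, 179.7]
tcp_rot: [3.142, 0.0, 1.631]
contact_force: [-0.5, 0.2, -2.7]
opening: 0.3
grasp_force: 89.3
```

```bash
python3 -c "
from h import *
st();wedge((295,195,345,245))"
```

```text
22.93 [516.6 -16.9 179.7] rpy [180.     0.    93.44] F [-0.5  0.2 -2.7] open 0.3 grip 89.3 j6 -0.1
wedge 106 [317.2 224.8] rect [318.  224.6] [ 8.4 16. ] 85.9
wedge 87 [315.9 205. ] rect [316.6 203.3] [17.7  8.5] 81.9
{195: (312, 314), 196: (312, 314), 197: (312, 314), 198: (312, 314), 199: (312, 314), 200: (312, 314), 201: (312, 314), 202: (313, 314), 203: (313, 315), 204: (314, 321), 205: (313, 321), 206: (314, 321), 207: (313, 321), 208: (313, 321), 209: (314, 320), 210: (314, 320), 211: (314, 319), 212: (316, 318), 220: (324, 324), 221: (310, 325), 222: (310, 325), 223: (310, 325), 224: (310, 325), 225: (310, 326), 226: (311, 324), 227: (311, 322), 228: (311, 319), 229: (312, 316)}
```

Emit:
carry_out(
  targets=[
    {"dp":[0,0,3],"yaw":0},
    {"dp":[0,0,6],"yaw":0},
    {"dp":[0,0,6],"yaw":0},
  ],
)

```text
clock: 23.35
eef_pos: [516.3, -16.8, 173.1]
tcp_rot: [-3.141, -0.0, 1.631]
contact_force: [0.5, -0.5, -2.5]
opening: 0.303
grasp_force: 89.3
```

Emit:
carry_out(
  targets=[
    {"dp":[0,0,1],"yaw":0},
    {"dp":[0,0,2],"yaw":0},
    {"dp":[0,0,2],"yaw":0},
  ],
)

```text
clock: 23.72
eef_pos: [517.0, -16.8, 172.2]
tcp_rot: [3.141, 0.0, 1.631]
contact_force: [-1.0, 0.0, 4.5]
opening: 0.302
grasp_force: 90.0
```

Emit:
carry_out(
  targets=[
    {"dp":[0,0,1],"yaw":0},
    {"dp":[0,0,2],"yaw":0},
    {"dp":[0,0,2],"yaw":0},
  ],
)

```text
clock: 24.1
eef_pos: [517.8, -16.8, 171.1]
tcp_rot: [3.139, 0.0, 1.631]
contact_force: [-0.4, -0.2, 10.3]
opening: 0.304
grasp_force: 91.0
```

Emit:
carry_out(
  targets=[
    {"dp":[0,0,1],"yaw":0},
    {"dp":[0,0,2],"yaw":0},
    {"dp":[0,0,2],"yaw":0},
  ],
)

```text
clock: 24.48
eef_pos: [519.0, -16.9, 170.3]
tcp_rot: [3.136, 0.0, 1.631]
contact_force: [-1.7, 1.0, 19.8]
opening: 0.307
grasp_force: 92.1
```

Emit:
carry_out(
  targets=[
    {"dp":[0,0,2],"yaw":0},
    {"dp":[0,0,4],"yaw":0},
    {"dp":[0,0,4],"yaw":0},
  ],
)

```text
clock: 24.85
eef_pos: [521.2, -16.9, 168.7]
tcp_rot: [3.132, 0.001, 1.631]
contact_force: [-3.8, 1.8, 38.3]
opening: 0.302
grasp_force: 94.4
```

```bash
python3 -c "
from h import *
st();wedge((295,215,345,245));print(r.sense()['wrist_torque'])"
```

```text
24.85 [521.2 -16.9 168.7] rpy [1.7943e+02 4.0000e-02 9.3430e+01] F [-3.8  1.8 38.3] open 0.302 grip 94.4 j6 -0.1
wedge 73 [317.3 227.5] rect [317.8 227.5] [16.2  7.8] 3.8
{215: (315, 320), 216: (316, 319), 223: (310, 310), 224: (310, 325), 225: (310, 325), 226: (311, 326), 227: (311, 326), 228: (311, 324), 229: (312, 322), 230: (312, 319), 231: (312, 315)}
[0.2894216  0.76926204 0.04188952]
```

The face meets only the raised corner of the head and rocks it. I'll shift the tamper away from the robot so its near rim lands mid-top, which makes the force run along the wedge axis.

Emit:
carry_out(
  targets=[
    {"dp":[0,0,-10],"yaw":0},
    {"dp":[0,0,-20],"yaw":0},
    {"dp":[0,16,-20],"yaw":0},
    {"dp":[0,33,-20],"yaw":0},
    {"dp":[0,33,-20],"yaw":0},
    {"dp":[0,33,-20],"yaw":0},
  ],
)

```text
clock: 25.65
eef_pos: [549.2, -14.8, 182.9]
tcp_rot: [-3.14, -0.0, 1.631]
contact_force: [0.2, -0.1, -2.7]
opening: 0.302
grasp_force: 89.3
```

```bash
python3 -c "
from h import *
st();wedge((295,195,345,245))"
```

```text
25.65 [549.2 -14.8 182.9] rpy [-1.799e+02 -1.000e-02  9.344e+01] F [ 0.2 -0.1 -2.7] open 0.302 grip 89.3 j6 -0.09
wedge 98 [320.7 212.9] rect [321.9 209.4] [23.4  9.5] 84.3
wedge 44 [312.2 225. ] rect [312.2 225.3] [9.2 4.6] 82.9
{198: (318, 318), 199: (318, 318), 200: (318, 319), 201: (318, 319), 202: (318, 319), 203: (318, 319), 204: (317, 319), 205: (317, 319), 206: (317, 319), 207: (317, 319), 208: (317, 319), 209: (318, 319), 210: (318, 319), 211: (318, 319), 212: (318, 320), 213: (318, 327), 214: (318, 327), 215: (318, 326), 216: (319, 326), 217: (318, 326), 218: (318, 325), 219: (319, 325), 220: (319, 324), 221: (310, 323), 222: (310, 314), 223: (310, 314), 224: (310, 314), 225: (310, 314), 226: (310, 314), 227: (311, 314), 228: (311, 314), 229: (311, 315), 230: (312, 312)}
```

Emit:
carry_out(
  targets=[
    {"dp":[0,0,5],"yaw":0},
    {"dp":[0,0,10],"yaw":0},
    {"dp":[0,0,13],"yaw":0},
    {"dp":[0,0,13],"yaw":0},
  ],
)

```text
clock: 26.2
eef_pos: [549.3, -14.9, 170.4]
tcp_rot: [-3.141, -0.0, 1.631]
contact_force: [0.2, 0.7, -2.7]
opening: 0.304
grasp_force: 89.3
```

Emit:
carry_out(
  targets=[
    {"dp":[0,0,1.5],"yaw":0},
    {"dp":[0,0,3],"yaw":0},
    {"dp":[0,0,3],"yaw":0},
  ],
)

```text
clock: 26.58
eef_pos: [549.5, -14.9, 167.6]
tcp_rot: [-3.141, -0.0, 1.631]
contact_force: [-0.3, -0.6, -3.4]
opening: 0.303
grasp_force: 89.3
```

Emit:
carry_out(
  targets=[
    {"dp":[0,-1,1.7],"yaw":0},
    {"dp":[0,-2,3.5],"yaw":0},
    {"dp":[0,-2,3.5],"yaw":0},
  ],
)

```text
clock: 26.95
eef_pos: [547.3, -15.0, 164.0]
tcp_rot: [-3.141, -0.0, 1.631]
contact_force: [0.4, 0.3, -2.9]
opening: 0.302
grasp_force: 89.3
```

Emit:
carry_out(
  targets=[
    {"dp":[0,-1,1.7],"yaw":0},
    {"dp":[0,-2,3.5],"yaw":0},
    {"dp":[0,-2,3.5],"yaw":0},
  ],
)

```text
clock: 27.32
eef_pos: [546.0, -15.1, 161.2]
tcp_rot: [3.141, 0.0, 1.631]
contact_force: [0.4, -0.1, 2.4]
opening: 0.302
grasp_force: 90.1
```

Emit:
carry_out(
  targets=[
    {"dp":[0,-1,1.7],"yaw":0},
    {"dp":[0,-2,3.5],"yaw":0},
    {"dp":[0,-2,3.5],"yaw":0},
  ],
)

```text
clock: 27.7
eef_pos: [543.9, -15.2, 157.7]
tcp_rot: [3.141, 0.0, 1.631]
contact_force: [-0.3, 0.4, 5.6]
opening: 0.3
grasp_force: 90.6
```

```bash
python3 -c "
from h import *
st();wedge((295,215,345,245))"
```

```text
27.7 [543.9 -15.2 157.7] rpy [179.95   0.    93.44] F [-0.3  0.4  5.6] open 0.3 grip 90.6 j6 -0.09
wedge 67 [320.6 220.7] rect [319.9 220.5] [10.5  9. ] 20.6
wedge 39 [311.6 224.6] rect [311.1 224.8] [ 4.7 10.2] 6.3
{215: (317, 318), 216: (316, 318), 217: (317, 319), 218: (317, 326), 219: (317, 325), 220: (313, 325), 221: (310, 325), 222: (309, 325), 223: (309, 324), 224: (310, 324), 225: (310, 323), 226: (310, 313), 227: (310, 313), 228: (311, 313), 229: (311, 313), 230: (312, 312)}
```

Emit:
carry_out(
  targets=[
    {"dp":[0,-1,1.7],"yaw":0},
    {"dp":[0,-2,3.5],"yaw":0},
    {"dp":[0,-2,3.5],"yaw":0},
  ],
)

```text
clock: 28.12
eef_pos: [542.2, -15.4, 154.7]
tcp_rot: [3.14, 0.0, 1.631]
contact_force: [-0.6, 0.4, 10.9]
opening: 0.302
grasp_force: 91.4
```

Emit:
carry_out(
  targets=[
    {"dp":[0,0,-6],"yaw":0},
    {"dp":[0,0,-12],"yaw":0},
    {"dp":[0,0,-12],"yaw":0},
  ],
)

```text
clock: 28.5
eef_pos: [541.6, -15.4, 165.9]
tcp_rot: [3.141, 0.0, 1.631]
contact_force: [0.3, 0.4, -3.2]
opening: 0.301
grasp_force: 89.4
```

Emit:
carry_out(
  targets=[
    {"dp":[0,0,6],"yaw":0},
    {"dp":[0,0,10],"yaw":0},
    {"dp":[0,-0.5,13],"yaw":0},
    {"dp":[0,-2,15.5],"yaw":0},
    {"dp":[0,-2,15.5],"yaw":0},
  ],
)

```text
clock: 29.12
eef_pos: [541.5, -15.5, 151.8]
tcp_rot: [3.138, 0.0, 1.631]
contact_force: [0.3, 0.4, 10.7]
opening: 0.299
grasp_force: 91.2
```

```bash
python3 -c "
from h import *
st();wedge((295,215,345,245))"
```

```text
29.12 [541.5 -15.5 151.8] rpy [1.7977e+02 2.0000e-02 9.3440e+01] F [ 0.3  0.4 10.7] open 0.299 grip 91.2 j6 -0.09
wedge 68 [320.3 221.2] rect [319.7 221.1] [10.3  9.4] 26.6
wedge 41 [311.2 224.7] rect [311.1 224.8] [ 4.8 10.3] 7.1
{215: (317, 318), 216: (317, 318), 217: (316, 318), 218: (316, 319), 219: (317, 326), 220: (313, 325), 221: (310, 324), 222: (309, 324), 223: (309, 324), 224: (309, 324), 225: (309, 323), 226: (309, 322), 227: (310, 312), 228: (310, 313), 229: (311, 313), 230: (311, 312)}
```

Emit:
carry_out(
  targets=[
    {"dp":[0,0,-8],"yaw":0},
    {"dp":[0,0,-12],"yaw":0},
    {"dp":[0,0,-12],"yaw":0},
  ],
)

```text
clock: 29.55
eef_pos: [539.5, -15.5, 162.2]
tcp_rot: [-3.141, -0.0, 1.631]
contact_force: [-0.6, -0.7, -2.7]
opening: 0.298
grasp_force: 89.4
```

Emit:
carry_out(
  targets=[
    {"dp":[0,0,6],"yaw":0},
    {"dp":[0,0,10],"yaw":0},
    {"dp":[0,-0.5,13],"yaw":0},
    {"dp":[0,-2,15.5],"yaw":0},
    {"dp":[0,-2,15.5],"yaw":0},
  ],
)

```text
clock: 30.18
eef_pos: [542.4, -15.6, 150.7]
tcp_rot: [3.132, 0.001, 1.631]
contact_force: [1.2, 0.5, 27.5]
opening: 0.298
grasp_force: 93.6
```

Emit:
carry_out(
  targets=[
    {"dp":[0,-0.5,1],"yaw":0},
    {"dp":[0,-1,2],"yaw":0},
    {"dp":[0,-1,2],"yaw":0},
  ],
)

```text
clock: 30.55
eef_pos: [542.8, -15.6, 150.3]
tcp_rot: [3.129, 0.001, 1.631]
contact_force: [0.7, 0.6, 40.7]
opening: 0.302
grasp_force: 95.4
```

Emit:
carry_out(
  targets=[
    {"dp":[0,-0.5,1],"yaw":0},
    {"dp":[0,-1,2],"yaw":0},
    {"dp":[0,-1,2],"yaw":0},
  ],
)

```text
clock: 30.92
eef_pos: [545.0, -15.7, 148.6]
tcp_rot: [3.122, 0.001, 1.631]
contact_force: [12.9, 1.7, 24.7]
opening: 0.299
grasp_force: 92.3
```

```bash
python3 -c "
from h import *
st();wedge((295,215,345,245))"
```

```text
30.93 [545.  -15.7 148.6] rpy [1.7885e+02 7.0000e-02 9.3420e+01] F [12.9  1.7 24.7] open 0.299 grip 92.3 j6 -0.09
wedge 135 [317.1 223.3] rect [317.3 221.9] [14.  17.8] 79.7
{215: (316, 318), 216: (316, 318), 217: (316, 318), 218: (317, 318), 219: (316, 319), 220: (314, 326), 221: (310, 326), 222: (309, 325), 223: (309, 325), 224: (309, 325), 225: (309, 325), 226: (309, 324), 227: (310, 324), 228: (310, 323), 229: (311, 313), 230: (311, 312)}
```

Emit:
carry_out(
  targets=[
    {"dp":[0,0,-10],"yaw":0},
    {"dp":[0,0,-30],"yaw":0},
    {"dp":[0,-10,-30],"yaw":0},
    {"dp":[0,-26,-30],"yaw":0},
    {"dp":[0,-26,-30],"yaw":0},
    {"dp":[0,-26,-30],"yaw":0},
  ],
)

```text
clock: 31.72
eef_pos: [509.4, -17.3, 172.4]
tcp_rot: [-3.141, -0.0, 1.631]
contact_force: [-0.4, -0.1, -3.1]
opening: 0.3
grasp_force: 89.7
```

```bash
python3 -c "
from h import *
st();go(513,-17,164)"
```

```text
31.73 [509.4 -17.3 172.4] rpy [-179.99   -0.     93.43] F [-0.4 -0.1 -3.1] open 0.3 grip 89.7 j6 -0.1
dp [0.1 3.6 8.4] yaw 0
```

Emit:
carry_out(
  targets=[
    {"dp":[0,2,5],"yaw":0},
    {"dp":[0,3,9],"yaw":0},
    {"dp":[0,3,9],"yaw":0},
  ],
)

```text
clock: 32.1
eef_pos: [512.5, -17.1, 163.1]
tcp_rot: [-3.141, -0.0, 1.631]
contact_force: [-0.4, -0.3, -3.1]
opening: 0.303
grasp_force: 89.7
```

Emit:
carry_out(
  targets=[
    {"dp":[0,0,1],"yaw":0},
    {"dp":[0,0,2],"yaw":0},
    {"dp":[0,0,2],"yaw":0},
  ],
)

```text
clock: 32.48
eef_pos: [512.6, -17.1, 161.7]
tcp_rot: [-3.142, 0.0, 1.631]
contact_force: [-0.0, -0.1, -3.0]
opening: 0.304
grasp_force: 89.7
```

Emit:
carry_out(
  targets=[
    {"dp":[0,0,1],"yaw":0},
    {"dp":[0,0,2],"yaw":0},
    {"dp":[0,0,2],"yaw":0},
  ],
)

```text
clock: 32.85
eef_pos: [512.9, -17.1, 160.3]
tcp_rot: [3.141, 0.0, 1.631]
contact_force: [-1.8, -0.4, 4.9]
opening: 0.298
grasp_force: 90.9
```

Emit:
carry_out(
  targets=[
    {"dp":[0,0,1],"yaw":0},
    {"dp":[0,0,2],"yaw":0},
    {"dp":[0,0,2],"yaw":0},
  ],
)

```text
clock: 33.22
eef_pos: [513.3, -17.1, 160.0]
tcp_rot: [3.14, 0.0, 1.631]
contact_force: [-5.5, -0.2, 22.3]
opening: 0.301
grasp_force: 93.6
```

Contact came at TCP z 160.6, i.e. face at about 104.6 mm. The corner at home is predicted at 104.9, and it is stiff, so the wedge is home. One more firm press, then the tamper goes back.

Emit:
carry_out(
  targets=[
    {"dp":[0,0,1.5],"yaw":0},
    {"dp":[0,0,2],"yaw":0},
    {"dp":[0,0,-15],"yaw":0},
    {"dp":[0,0,-38],"yaw":0},
    {"dp":[0,0,-38],"yaw":0},
    {"dp":[0,0,-38],"yaw":0},
  ],
)

```text
clock: 33.98
eef_pos: [512.2, -17.1, 194.9]
tcp_rot: [-3.141, -0.0, 1.631]
contact_force: [-1.2, -0.2, -3.4]
opening: 0.3
grasp_force: 89.8
```

```bash
python3 -c "
from h import *
st();go(447.8,-269.5,190,93.44)"
```

```text
33.98 [512.2 -17.1 194.9] rpy [-179.96   -0.     93.44] F [-1.2 -0.2 -3.4] open 0.3 grip 89.8 j6 -0.1
dp [-248.1  -79.4    4.9] yaw -0.0
```

Emit:
carry_out(
  targets=[
    {"dp":[-45,-14,0],"yaw":0},
    {"dp":[-95,-30,0],"yaw":0},
    {"dp":[-145,-46,0],"yaw":0},
    {"dp":[-195,-62,0],"yaw":0},
    {"dp":[-232,-74,0],"yaw":0},
    {"dp":[-248.1,-79.4,0],"yaw":0},
    {"dp":[-248.1,-79.4,50],"yaw":0},
    {"dp":[-248.1,-79.4,50],"yaw":0},
    {"dp":[-248.1,-79.4,50],"yaw":0},
  ],
)

```text
clock: 35.1
eef_pos: [448.6, -269.1, 146.3]
tcp_rot: [-3.141, -0.0, 1.632]
contact_force: [0.1, -0.5, -2.1]
opening: 0.303
grasp_force: 89.9
```

```bash
cat > t.py <<'E'
from h import *
st();go(447.8,-269.5,66,93.44)
im=r.grab_frame('scene');t=r.grab_frame('top')
c=np.ascontiguousarray(im[150:270,180:260,::-1]);hs=cv2.cvtColor(c,cv2.COLOR_BGR2HSV);m=(hs[...,1]>90)&(hs[...,2]>40)
for b in blobs(m,(180,150),20)[:2]: print('handle',b)
cv2.imwrite('pics/t_s.png',im[:,:,::-1]);cv2.imwrite('pics/t_t.png',t[:,:,::-1])
# steel head: bright grey low-saturation
m2=(hs[...,1]<40)&(hs[...,2]>150)
for b in blobs(m2,(180,150),15)[:3]: print('steel',b)
E
python3 t.py; python3 - <<'E'
import sys; sys.path.insert(0,'.')
from h import *
z0=r.sense()['eef_pos'];print(proj('scene',[(z0[0],z0[1],z0[2]-56),(z0[0],z0[1],z0[2]-26)]))
im=r.grab_frame('scene')
a=cv2.resize(im[185:265,290:345,::-1],None,fx=7,fy=7,interpolation=cv2.INTER_CUBIC)
b=cv2.resize(im[185:265,195:250,::-1],None,fx=7,fy=7,interpolation=cv2.INTER_CUBIC)
cv2.imwrite('pics/f1.png',np.hstack([a,b]))
E
```

```text
35.1 [ 448.6 -269.1  146.3] rpy [-1.7998e+02 -2.0000e-02  9.3480e+01] F [ 0.1 -0.5 -2.1] open 0.303 grip 89.9 j6 -0.6
dp [-0.4 -0.8 80.3] yaw 0.0
handle (392, np.float64(250.7908163265306), np.float64(211.85204081632654), ((250.05885314941406, 210.73529052734375), (35.89527130126953, 13.824529647827148), 75.96376037597656))
handle (72, np.float64(213.97222222222223), np.float64(219.48611111111111), ((213.0, 219.5), (9.0, 10.0), 90.0))
steel (23, np.float64(219.34782608695653), np.float64(223.17391304347825), ((219.40000915527344, 223.20001220703125), (3.5777084827423096, 9.838699340820312), 26.56505012512207))
[[216.45864536 229.53100422]
 [214.58979623 222.69024227]]
```

View pics/f1.png

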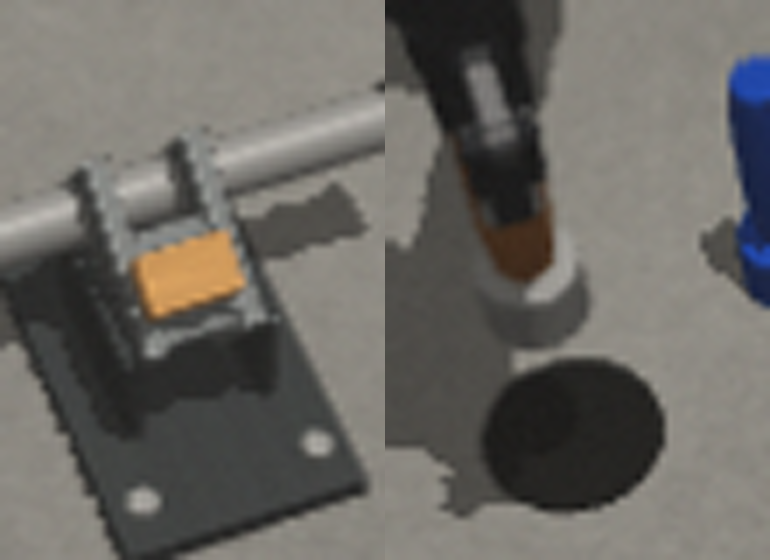

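Crop: left, the wedge head is flush on the cheeks at scene ≈(317,224). Right, the tamper hangs upright at ≈(216.6,228.4) above the clear large pad at ≈(222,247).

```bash
python3 - <<'E'
from h import *
im=cv2.imread('pics/t_s.png');c=im[225:265,195:245];m=(c.max(2)<62)
for b in blobs(m,(195,225),50)[:1]: print(b)
k=max(cv2.findContours(m.astype(np.uint8),0,1)[0],key=cv2.contourArea)+np.array([195,225])
P=np.array([plane('scene',p[0],4)[:2] for p in k],np.float32);print(cv2.minEnclosingCircle(P),cv2.fitEllipse(P))
t=cv2.imread('pics/top0.png');c=t[270:312,400:448];hs=cv2.cvtColor(c,cv2.COLOR_BGR2HSV);m=c.max(2)<75
k=max(cv2.findContours(m.astype(np.uint8),0,1)[0],key=cv2.contourArea)+np.array([400,270])
P=np.array([plane('top',p[0],4)[:2] for p in cv2.convexHull(k)],np.float32);print(cv2.minEnclosingCircle(P))
E
```

```text
(439, np.float64(221.2232346241458), np.float64(246.81548974943053), ((221.5, 247.0), (20.0, 25.0), 90.0))
((444.28887939453125, -269.46697998046875), 35.96578598022461) ((444.7242431640625, -269.4853210449219), (66.98448944091797, 69.86183166503906), 158.02471923828125)
((445.7910461425781, -268.5677185058594), 34.18414306640625)
```

Emit:
carry_out(
  targets=[
    {"dp":[0,-1.3,30],"yaw":0},
    {"dp":[0,-1.3,60],"yaw":0},
    {"dp":[0,-1.3,75],"yaw":0},
    {"dp":[0,-1.3,82],"yaw":0},
    {"dp":[0,-1.3,82],"yaw":0},
    {"dp":[0,-1.3,82],"yaw":0},
  ],
)

```text
clock: 36.0
eef_pos: [447.6, -270.0, 64.6]
tcp_rot: [3.14, 0.001, 1.631]
contact_force: [-0.6, -0.4, -2.7]
opening: 0.303
grasp_force: 89.8
```

Emit:
carry_out(
  targets=[
    {"dp":[0,0,1.5],"yaw":0},
    {"dp":[0,0,3],"yaw":0},
    {"dp":[0,0,3],"yaw":0},
  ],
)

```text
clock: 36.38
eef_pos: [446.9, -269.6, 60.7]
tcp_rot: [-3.142, 0.0, 1.631]
contact_force: [0.3, 0.0, -1.9]
opening: 0.3
grasp_force: 89.8
```

Emit:
carry_out(
  targets=[
    {"dp":[0,0,0.7],"yaw":0},
    {"dp":[0,0,1.2],"yaw":0},
    {"dp":[0,0,1.2],"yaw":0},
  ],
)

```text
clock: 36.75
eef_pos: [447.0, -269.7, 60.0]
tcp_rot: [3.141, 0.0, 1.631]
contact_force: [-2.7, -0.2, 4.2]
opening: 0.302
grasp_force: 90.9
```

Emit:
carry_out(
  targets=[
    {"dp":[0,0,0],"yaw":0},
    {"dp":[0,0,0],"yaw":0},
    {"dp":[0,0,0],"yaw":0},
  ],
  grip_force=20,
)

```text
clock: 37.12
eef_pos: [447.1, -269.7, 60.0]
tcp_rot: [3.141, 0.0, 1.631]
contact_force: [-2.1, 1.1, 5.5]
opening: 0.303
grasp_force: 90.9
```

Emit:
carry_out(
  targets=[
    {"dp":[0,0,0],"yaw":0},
    {"dp":[0,0,0],"yaw":0},
    {"dp":[0,0,0],"yaw":0},
    {"dp":[0,0,0],"yaw":0},
    {"dp":[0,0,0],"yaw":0},
  ],
  fingers=1,
)

```text
clock: 37.75
eef_pos: [446.9, -269.6, 59.5]
tcp_rot: [-3.142, -0.0, 1.631]
contact_force: [0.2, 0.2, -0.3]
opening: 0.999
grasp_force: 0.0
```

Emit:
carry_out(
  targets=[
    {"dp":[0,0,-20],"yaw":0},
    {"dp":[0,0,-60],"yaw":0},
    {"dp":[0,0,-120],"yaw":0},
    {"dp":[0,0,-160],"yaw":0},
    {"dp":[-62,0,-160],"yaw":0},
    {"dp":[-120,0,-160],"yaw":0},
    {"dp":[-170,0,-160],"yaw":0},
    {"dp":[-170,0,-160],"yaw":0},
    {"dp":[-170,0,-160],"yaw":0},
  ],
)

```text
clock: 38.88
eef_pos: [456.7, -438.7, 219.0]
tcp_rot: [-3.141, -0.001, 1.63]
contact_force: [-0.1, 0.8, 0.0]
opening: 1.004
grasp_force: 0.0
```

```bash
python3 - <<'E'
from h import *
st();S=r.grab_frame('scene')[:,:,::-1];T=r.grab_frame('top')[:,:,::-1]
S0=cv2.imread('pics/scene0.png');T0=cv2.imread('pics/top0.png')
for n,im,im0,(x,y,w,h) in(("top",T,T0,(400,270,50,45)),("scene",S,S0,(195,205,45,60))):
    for q in(im0,im):
        c=np.ascontiguousarray(q[y:y+h,x:x+w]);hs=cv2.cvtColor(c,cv2.COLOR_BGR2HSV);b=blobs(hs[...,1]>90,(x,y),20)
        d=blobs((c.max(2)<70)|(hs[...,1]>90),(x,y),40)
        print(n,[(k[0],np.round(k[1:3],1)) for k in b[:1]+d[:1]])
# wedge in top view: pale head
c=np.ascontiguousarray(T[235:300,295:345]);hs=cv2.cvtColor(c,cv2.COLOR_BGR2HSV)
for b in blobs((hs[...,1]>80)&(hs[...,2]>60),(295,235),20)[:1]: print('wedge top',b[0],np.round(b[1:3],1),b[3])
wedge((295,205,345,245))
o=np.array([512.2,-16.6]);u=np.array([np.cos(.0593),np.sin(.0593)])
for s in(0,3,6,15):
  p=o+u*(.5*(16+s));print(s,proj('top',[(*p,85+.866*(16+s))]).round(1),proj('scene',[(*p,85+.866*(16+s))]).round(1))
# bystanders changed?
for n,a,b in(("top",T,T0),("scene",S,S0)):
    d=cv2.absdiff(a,b).max(2)>45;print(n,[(k[0],np.round(k[1:3])) for k in blobs(cv2.morphologyEx(d.astype(np.uint8),cv2.MORPH_OPEN,np.ones((3,3))),(0,0),40)[:8]])
E
```

```text
38.88 [ 456.7 -438.7  219. ] rpy [-1.7996e+02 -7.0000e-02  9.3410e+01] F [-0.1  0.8  0. ] open 1.004 grip 0.0 j6 -0.83
top [(147, array([431.5, 289. ])), (618, array([423.5, 292.3]))]
top [(148, array([431.6, 289.4])), (617, array([423.4, 292.3]))]
scene [(247, array([216.7, 229.5])), (261, array([221.7, 249.3]))]
scene [(243, array([216.6, 229.3])), (258, array([221.7, 249.3]))]
wedge top 194 [319.5 259.9] ((319.5675354003906, 259.9053955078125), (12.165525436401367, 16.27549934387207), 80.53767395019531)
wedge 141 [316.3 223.8] rect [316.3 223.9] [ 9.5 14.5] 71.6
{218: (319, 322), 219: (316, 322), 220: (313, 322), 221: (310, 323), 222: (309, 323), 223: (309, 323), 224: (309, 324), 225: (309, 324), 226: (310, 323), 227: (310, 322), 228: (310, 319), 229: (311, 315), 230: (311, 312)}
0 [[318.6 258.5]] [[317.9 224.4]]
3 [[318.6 257.7]] [[318.1 224.2]]
6 [[318.5 256.9]] [[318.3 224.1]]
15 [[318.4 254.5]] [[319.  223.6]]
top [(8133, array([500., 365.])), (6645, array([611., 283.])), (5267, array([369., 457.])), (3801, array([578., 459.])), (2272, array([590., 366.])), (1194, array([250., 465.])), (393, array([289., 469.])), (387, array([338., 410.]))]
scene [(5794, array([141., 207.])), (5768, array([74., 88.])), (1858, array([131.,  24.])), (1651, array([152., 128.])), (907, array([ 71., 173.])), (350, array([ 8., 16.])), (344, array([321.,  40.])), (268, array([326.,  70.]))]
```

```bash
python3 -c "
from rig import r
print(r.sign_off())"
```

```text
the job is handed in; nothing more can be done
None
```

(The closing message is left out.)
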